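Refit the missing quarter-turn stud of a charger's access cover

ROBOT

A 7-joint arm with a two-finger parallel gripper is mounted at the origin on the work surface. World frame = base frame: x ahead of the robot, y to its left, z up, the work surface at z = 0. Lengths are in m, angles in rad, forces in N, time in s.
With the tool pointing down it reaches from about 0.425 to 0.875 m from the base axis. Payload 8.4 kg.
Tool frame: the origin (TCP) lies between the finger pads; the fingertips stand arm.tip_extent ahead of it and the grasp point (between the pads) lies 3 mm ahead of it (arm.tip_extent is the distance from the TCP to the fingertips, in m); y points along the fingers, x is the direction in which the jaws open and shut, and the axes are right-handed (so a half turn about y gives the same grasp; the last joint's range is limited). The gripper opens to 85 mm and grips with 20 to 120 N. Pads are 22 mm wide; open, the fingers measure 114 mm over their backs; the gripper's body (76 mm by 85 mm) begins 54 mm behind the grasp point. The pads swing forward as they close: fully open they stand 13 mm farther back than shut.
Start: joints at [1.199, 0.333, 0.04, 1.465, -0.013, 1.343, -0.059], TCP at [0.175, -0.626, 0.218] pointing down, gripper open.
Joint ranges: [-2.58, 2.58], [-0.38, 2.09], [-1.3, 1.39], [0.25, 2.4], [-1.5, 4.64], [0.08, 2.09], [-2.65, 2.65]. Speed limits (rad/s): [2.22, 2.22, 2.79, 2.79, 3.14, 3.14, 3.14].

INTERFACE

Orientations are given as a unit quaternion [w, x, y, z].
In Python, from bench import sensors, eyes, job, models, arm gives the robot as it stands.
- The arm moves only by the tool play_rows, never from a script. Its argument "moves" is a list of rows, each a list of 3 entries, a list of its own where there are three numbers: the closure, from 0 (fully open) to 1 (shut), then the shift along the tool's x, y, z in m, then the turn about the tool's y in degrees. In form: [[gripper, [x, y, z], yaw], ...]. A call has 1 to 8 rows; each row shifts and turns the commanded pose from where the row before left it, along the tool's axes as they then stand; what a row does not reach is not made up. A row lasts 1/10 s, in which the tool goes at most 50 mm and 8.59 degrees, less where a joint would pass 70% of its speed; a pose out of reach is approached as far as the arm can. A call is refused whole if a number of a shift passes 0.05 or a number of a turn 8.59, either way. A call with a gripper value outside its range is refused whole. The fingers move at their own pace and stop on an object; "force" is the grip in N (left out, the last holds). Time passes only in rows, so rows that do not move let the fingers close. It gives the time, the measured TCP pose, the force and the opening at its end, in the units of the state.
- sensors.state(): the state, without advancing time (a new reading comes with each control period).
- eyes.camera(name): name is "scene" or "side" or "wrist"; returns the picture (400x640x3 uint8, red, green, blue); there is no depth.
- eyes.camera_params(name): a dict with "intrinsics" (3x3 intrinsics, pixels), "world_from_camera" (4x4, takes a point from camera to world coordinates); the wrist camera has in their place "mount" (4x4, takes a point from camera to tool coordinates, whose origin is the TCP and whose axes are the tool frame's). Camera axes: x right, y down, z forward; pixel columns grow to the right and rows downward; lengths in m; the calibration is good to about 2 mm. A picture is of the moment at which its call begins: read the wrist's pose just before it. camera_params takes no time and is no camera call.
- job.sign_off(): hands the job in, once; it reports no verdict.
Trained networks look in the newest picture that a camera, given by its name, has taken for a name from the list of things; names that differ only in an ending like _2 or _b are one class to them, and where a whole thing is asked for, a point or a joint stands for the part that bears it (a point fixed in the world has none). Each returns a list of dicts, best first, with "p" (0 to 1); they miss things now and then, are a little off and sometimes report something else, mostly with a low value. They report only what shows in the picture. A call takes as long as a camera call.
- models.trace(camera, label): "region" (400x640 bool, what is visible of it) and "at" ([column, row] in pixels, amid what is visible of it).
The state is a dict: "t": time; "q": joint angles; "dq": joint speeds; "joint_torque": joint torques, N m; "ee_pos": TCP position; "eef_rot": TCP orientation; "ft_force": force on the tool from outside, world axes, zero at the start; "ft_torque": the same for the moment, N m; "finger_gap": finger opening in m.
Only numpy, scipy, OpenCV 4.12 (cv2) and the standard library are available. Lean on these libraries where they do the work, as an engineer would, in place of code of your own. Each camera call takes 0.05 s, during which the arm holds its last target. There are 200 camera calls.

TASK

The access cover of the e-bike battery charging unit is missing one of its four quarter-turn wing studs. Pull the top drawer of the blue parts chest out to its stop, take the spare wing stud from its pocket (leave the two round thumbscrews in theirs), line its tail up with the empty slot in the cover, push it in without forcing it, and turn it a quarter turn clockwise so that it locks like the other three, let go, and push the drawer fully shut again. Do not shift or knock over anything else on the bench.

Things in the scene. Friction and masses are not known exactly. Their poses are not given: they have to be found in the camera images.
- chest: blue steel parts chest, 260 mm wide, 260 mm deep, 150 mm high, fixed on the bench; two drawers one above the other. Origin on the bench, under the middle of the chest's width and 80 mm in front of its face; x points into the chest (square to the face), so the drawers come out along -x; z up
- top_drawer (a joint): how far the top drawer is out, in m: 0 shut (as it starts), 0.13 at its stop. It slides freely, about 1.5 N of friction plus a little damping, and stays where it is left
- top_drawer_handle (a point): middle of the top drawer's handle: a level aluminium bar, 10 x 10 mm in section, 120 mm long, parallel to the face and 40 mm out from it on two end posts (35 mm free between bar and face), 120 mm above the bench, 30 mm below the chest's top; moves with the drawer. The drawer front is 256 mm wide, 84 to 144 mm above the bench
- pocket_row (a point): centre of the middle pocket, on the top of the grey insert in the top drawer's tray, 108 mm above the bench; moves with the drawer; axes as the chest. Three square 30 mm pockets stand in a row along y, 64 mm apart. They lie 108 mm behind the handle bar; at the stop they are 62 mm in front of the chest's face. Tray side walls: top 128 mm above the bench, inner faces at y = +-117 mm
- low_drawer_handle (a point): middle of the lower drawer's handle, the same bar 50 mm above the bench; that drawer may stand a little ajar and is not needed
- stud: the spare wing stud, loose, 30 to 65 g: black head with an upright flat wing 36 mm long (x), 10 mm thick (y), 4 to 24 mm above the origin, on a round flange 36 mm across, 4 mm thick. Origin at the centre of the flange's underside; x along wing and tail, z up. It starts hanging upright by its flange in one of the three pockets, its wing turned any way, and lifts straight out
- stud_nose (a point): tip of the stud's foot, 14.5 mm below its origin, axes as the stud. Below the flange a steel shank 12 mm thick carries a cross-piece (the tail), 26 mm long along x and 7 mm wide, 7.5 to 12.5 mm below the origin, then a smaller nose, 22 x 5 mm, down to this tip
- receptacle: the empty receptacle, flush in a corner of the charger's cover: a 44 mm square plate, 4 mm thick, with a square 14.5 mm hole for the shank and an ear each side, making a slot 29 mm long and 9.5 mm wide for the tail. Origin at the slot's centre on the cover's top, 90 mm above the bench; x along the slot, z up. A spring ejector meets the nose 7.5 mm below the top and pushes back with 3 to 5 N
- detent (a point): where the stud's origin lies once locked, 3.5 mm above the slot's centre; axes as the receptacle. With the wing along x within 5 degrees it can be pushed down till its flange lies on the cover; there it turns 90 degrees clockwise seen from above, to a stop (anticlockwise is blocked). Let go there, the spring lifts it 3.5 mm into the detent, wing along y; let go sooner it is not locked
- charger: grey sheet-steel battery charging unit, 260 mm (its x) by 200 mm (its y) by 90 mm high, fixed on the bench, with an aluminium cover on top; origin on the bench under its centre. Four stud positions at x = +-75 mm, y = +-55 mm of its frame: three hold locked studs (wing tops 117 mm above the bench), one, any of the four, is the empty receptacle, whose slot lies along the unit's x
- screw_a: bystander: black round thumbscrew, head 36 mm across and 15 mm high, hanging in one of the other pockets; origin at the underside of its head
- screw_b: bystander: a second such thumbscrew in the remaining pocket
- multitool: bystander: folded multi-tool, 82 x 25 x 17 mm, lying on the middle of the charger's cover, roughly along the cover's y; origin under its centre
- spray: bystander: trigger spray bottle, 62 mm across, 190 mm high, standing between chest and charger; its spray head reaches 53 mm from the axis; origin under its centre
- spanner: bystander: open-end spanner 170 mm long, lying across the rubber mat on the chest's top; origin under its centre
- driver: bystander: screwdriver 190 mm long, lying on the bench; origin under its centre
- hub: bystander: wheel hub standing on end, 58 mm across, 126 mm high; origin under its centre
- grease: bystander: white grease jar, 72 mm across, 75 mm high; origin under its centre

How it is judged:
On the way, in this order (a step that is already met when the one before it is completed fails the run):
1. the top drawer is pulled out to its stop (value of joint top_drawer above 0.124 m), for 0.2 s.
2. the stud is pushed down in the slot (horizontal distance between stud and receptacle below 0.004 m and z of stud in the frame of receptacle below 0.0055 m and angle between stud's own z axis and vertical below 0.25 rad), for 0.05 s.
At the end, for the whole second after the job is handed in: The stud is locked: within 4 mm of the slot's centre, popped up 2 to 5 mm, wing across the slot within 10 degrees, upright within 7, at rest and let go; the top drawer is shut to within 6 mm, both thumbscrews upright in it (horizontal distance between stud and receptacle below 0.004 m and z of stud in the frame of receptacle between 0.002 and 0.005 m and angle between the x axis of stud and the y axis of receptacle, either way round below 0.17 rad and angle between stud's own z axis and vertical below 0.12 rad and linear speed of stud below 0.02 m/s and value of joint top_drawer below 0.006 m and angle between each of screw_a, screw_b's own z axis and vertical below 0.3 rad); the robot touches nothing.
It fails at once if a thumbscrew is taken out of the drawer (height (world z) of any of screw_a, screw_b above 0.13 m).
It fails at once if the stud is forced (over 80 N against the receptacle) (contact force between stud and receptacle above 80 N).
It fails at once if the spray bottle, hub or jar is shifted by more than 40 mm or tipped (distance of any of spray, hub, grease from where it was at the start of the episode above 0.04 m or angle between any of spray, hub, grease's own z axis and vertical above 0.4 rad).
It fails at once if the multi-tool, spanner, screwdriver or lower drawer is shifted by more than 40 mm (distance of any of multitool, spanner, driver, low_drawer_handle from where it was at the start of the episode above 0.04 m).
It also fails if it takes over 70 s, if anything falls off the work surface, if the arm or the gripper's body presses on something with over 40 N, if the wrist force passes 120 N, or if a joint passes its speed limit or range.

## Working session

There is one attempt and no reset: what is moved stays moved. The work goes in short steps, Python scripts to look and compute and a tool call to move; the robot and the scene stay as the last step left them, time stands still between calls to the robot, and variables do not carry over. Pictures are saved under pics/ and viewed, about 8 in all and at most 12, crops included, and the job is handed in when it is done.

Besides the shell and the picture viewer there is one more tool, called after ">>>" by a JSON object that holds its "name" and its "arguments". play_rows: Moves the arm, as the interface text tells. Its arguments: {"type":"object","properties":{"moves":{"type":"array"},"force":{"type":"number"}},"required":["moves"]}

```bash
ls; mkdir -p pics; python3 - <<'E'
from bench import sensors, eyes, job, models, arm
import cv2, numpy as np
s=sensors.state(); print({k:np.round(v,3) for k,v in s.items()}, arm.tip_extent)
for c in ("scene","side"):
    p=eyes.camera_params(c); print(c,np.round(p["intrinsics"],1).tolist(),np.round(p["world_from_camera"],3).tolist())
print(np.round(eyes.camera_params("wrist")["mount"],4).tolist())
a=eyes.camera("scene");b=eyes.camera("side")
cv2.imwrite("pics/scene0.png",a[:,:,::-1]);cv2.imwrite("pics/side0.png",b[:,:,::-1])
E
```

```text
pics
{'t': np.float64(0.0), 'q': array([ 1.199,  0.334,  0.04 ,  1.466, -0.013,  1.343, -0.058]), 'dq': array([ 0.   ,  0.001,  0.   ,  0.001, -0.002,  0.001,  0.001]), 'joint_torque': array([-1.0000e-03, -6.5857e+01,  1.3650e+00, -4.0556e+01,  1.7000e-02,
        1.3000e-02, -0.0000e+00]), 'ee_pos': array([ 0.175, -0.626,  0.217]), 'eef_rot': array([ 0.564, -0.563,  0.428, -0.427]), 'ft_force': array([-0.951,  0.224,  0.636]), 'ft_torque': array([-0.01 ,  0.007,  0.05 ]), 'finger_gap': np.float64(0.085)} 0.022
scene [[370.1, 0.0, 319.7], [0.0, 370.1, 201.2], [0.0, 0.0, 1.0]] [[0.662, 0.557, -0.501, 1.094], [0.749, -0.507, 0.426, -0.536], [-0.017, -0.658, -0.753, 1.072], [0.0, 0.0, 0.0, 1.0]]
side [[483.8, 0.0, 313.5], [0.0, 483.8, 200.2], [0.0, 0.0, 1.0]] [[-0.983, -0.146, 0.113, 0.289], [-0.184, 0.714, -0.676, 1.019], [0.018, -0.685, -0.728, 1.209], [0.0, 0.0, 0.0, 1.0]]
[[1.0, 0.0001, 0.0005, -0.0015], [-0.0005, -0.3191, 0.9477, -0.1557], [0.0002, -0.9477, -0.3191, 0.0821], [0.0, 0.0, 0.0, 1.0]]
```

View pictures.

View pics/scene0.png

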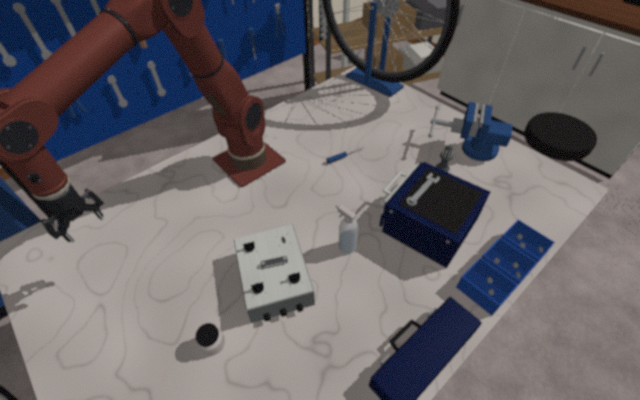

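View pics/side0.png

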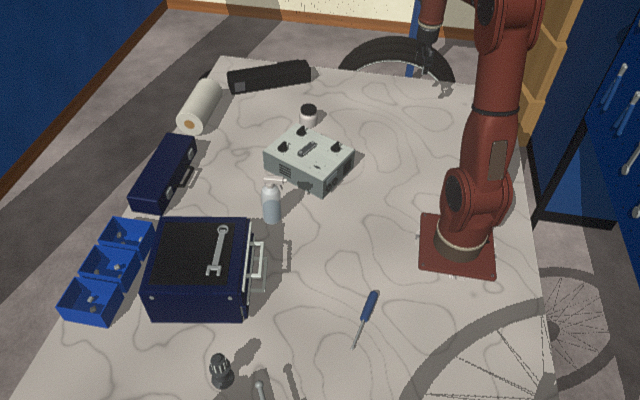

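```bash
cat > h.py <<'E'
from bench import sensors, eyes, job, models, arm
import cv2, numpy as np
from scipy.spatial.transform import Rotation as R
def tool():
    s=sensors.state(); T=np.eye(4); T[:3,:3]=R.from_quat(np.roll(s["eef_rot"],-1)).as_matrix(); T[:3,3]=s["ee_pos"]; return T
def cam(c):
    p=eyes.camera_params(c)
    return np.array(p["intrinsics"]), (tool()@np.array(p["mount"]) if c=="wrist" else np.array(p["world_from_camera"]))
def proj(K,W,P):
    P=np.atleast_2d(P); q=(P-W[:3,3])@W[:3,:3]; return (q@K.T)[:,:2]/q[:,2:]
def ray(K,W,uv,z):
    d=W[:3,:3]@np.linalg.solve(K,[uv[0],uv[1],1]); o=W[:3,3]; return o+d*(z-o[2])/d[2]
E
python3 - <<'E'
from h import *
names="chest top_drawer_handle low_drawer_handle charger receptacle stud multitool spray spanner driver hub grease".split()
M={}
for c in ("scene","side"):
    K,W=cam(c)
    for n in names:
        for d in models.trace(c,n)[:2]:
            r=d["region"]; ys,xs=np.where(r)
            if len(xs)==0: continue
            print(c,n,round(d["p"],2),np.round(d["at"]),r.sum(),(xs.min(),xs.max(),ys.min(),ys.max()),np.round(ray(K,W,d["at"],0.09),3))
            M.setdefault(c+"_"+n,r)
np.savez("masks.npz",**M)
E
```

```text
scene chest 0.94 [433. 210.] 7057 (np.int64(378), np.int64(489), np.int64(163), np.int64(267)) [0.732 0.281 0.09 ]
scene top_drawer_handle 0.68 [400. 183.] 384 (np.int64(382), np.int64(420), np.int64(163), np.int64(215)) [0.57  0.295 0.09 ]
scene low_drawer_handle 0.68 [381. 199.] 113 (np.int64(379), np.int64(396), np.int64(184), np.int64(226)) [0.578 0.186 0.09 ]
scene low_drawer_handle 0.27 [336. 158.] 132 (np.int64(326), np.int64(346), np.int64(152), np.int64(163)) [0.315 0.217 0.09 ]
scene charger 0.73 [274. 276.] 4883 (np.int64(234), np.int64(314), np.int64(225), np.int64(322)) [ 0.569 -0.279  0.09 ]
scene receptacle 0.64 [283. 243.] 150 (np.int64(276), np.int64(290), np.int64(234), np.int64(246)) [ 0.494 -0.185  0.09 ]
scene stud 0.35 [432. 214.] 7190 (np.int64(378), np.int64(488), np.int64(162), np.int64(267)) [0.738 0.264 0.09 ]
scene multitool 0.77 [272. 263.] 197 (np.int64(261), np.int64(287), np.int64(256), np.int64(267)) [ 0.531 -0.258  0.09 ]
scene multitool 0.67 [446. 159.] 291 (np.int64(436), np.int64(453), np.int64(146), np.int64(172)) [0.606 0.526 0.09 ]
scene spray 
[... 1394 characters left out ...]
0.245  0.09 ]
side multitool 0.65 [305. 153.] 150 (np.int64(297), np.int64(315), np.int64(141), np.int64(156)) [ 0.535 -0.237  0.09 ]
side spray 0.6 [273. 198.] 906 (np.int64(261), np.int64(285), np.int64(176), np.int64(223)) [ 0.592 -0.005  0.09 ]
side spray 0.19 [247. 264.] 814 (np.int64(237), np.int64(263), np.int64(220), np.int64(305)) [0.602 0.261 0.09 ]
side spanner 0.74 [220. 254.] 465 (np.int64(206), np.int64(228), np.int64(225), np.int64(275)) [0.687 0.242 0.09 ]
side driver 0.75 [369. 306.] 323 (np.int64(360), np.int64(377), np.int64(291), np.int64(323)) [0.25  0.329 0.09 ]
side hub 0.7 [217. 372.] 712 (np.int64(209), np.int64(234), np.int64(353), np.int64(389)) [0.584 0.577 0.09 ]
```

```bash
cat > fit.py <<'E'
from h import *
from scipy.optimize import minimize
def box(x0,x1,y0,y1,z0,z1): return np.array([[x,y,z] for x in(x0,x1) for y in(y0,y1) for z in(z0,z1)])
def handle(zc,out=0):
    b=[box(.035-out,.045-out,-.06,.06,zc-.005,zc+.005)]
    return b+[box(.035-out,.08-out,s*.055-.005,s*.055+.005,zc-.005,zc+.005) for s in(-1,1)]
chest=[box(.08,.34,-.13,.13,0,.15)]+handle(.12)+handle(.05)
charger=[box(-.13,.13,-.1,.1,0,.09)]
def render(K,W,parts,p,s=4):
    m=np.zeros((400*s,640*s),np.uint8); c,q=np.cos(p[2]),np.sin(p[2])
    for b in parts:
        P=np.c_[p[0]+c*b[:,0]-q*b[:,1],p[1]+q*b[:,0]+c*b[:,1],b[:,2]]
        cv2.fillConvexPoly(m,cv2.convexHull(((proj(K,W,P)+.5)*s).astype(np.int32)),1)
    return cv2.resize(m.astype(np.float32),(640,400),interpolation=cv2.INTER_AREA)
M=np.load("masks.npz")
def fit(name,parts,p0,cams=("scene","side"),ign=("spray","multitool")):
    C=[]
    for c in cams:
        K,W=cam(c); ig=np.zeros((400,640),bool)
        for n in ign:
            if c+"_"+n in M: ig|=cv2.dilate(M[c+"_"+n].astype(np.uint8),np.ones((5,5)))>0
        C.append((K,W,cv2.GaussianBlur(M[c+"_"+name].astype(np.float32),(0,0),1),~ig))
    f=lambda p:sum((np.abs(cv2.GaussianBlur(render(K,W,parts,p),(0,0),1)-m)*w).sum() for K,W,m,w in C)
    r=None
    for _ in range(3):
        sim=np.array([p0]+[np.array(p0)+d for d in np.diag([.02,.02,.1])])
        r=minimize(f,p0,method="Nelder-Mead",options=dict(initial_simplex=sim,xatol=1e-4,fatol=.5)); p0=r.x
    return r.x,r.fun,[m.sum() for _,_,m,_ in C]
if __name__=="__main__":
    for cs in (("scene","side"),("scene",),("side",)):
        for yaw in (.2,.6): print("chest",cs,fit("chest",chest,[.52,.26,yaw],cs,("spray",)))
        for yaw in (0.2,1.2): print("charger",cs,fit("charger",charger,[.52,-.25,yaw],cs,()))
E
python3 fit.py
```

```text
chest ('scene', 'side') (array([0.52033781, 0.24882316, 0.18673393]), np.float64(1235.3450927734375), [np.float32(7057.0), np.float32(10941.0)])
chest ('scene', 'side') (array([0.52014577, 0.24999673, 0.17835682]), np.float64(1244.924560546875), [np.float32(7057.0), np.float32(10941.0)])
charger ('scene', 'side') (array([ 0.52856671, -0.2597778 , -0.42874156]), np.float64(1779.552734375), [np.float32(4883.0), np.float32(3715.0)])
charger ('scene', 'side') (array([ 0.53223778, -0.25957087,  1.43855807]), np.float64(4981.4326171875), [np.float32(4883.0), np.float32(3715.0)])
chest ('scene',) (array([0.52225734, 0.24900531, 0.17727135]), np.float64(462.61322021484375), [np.float32(7057.0)])
chest ('scene',) (array([0.52197423, 0.24982363, 0.17476496]), np.float64(464.40338134765625), [np.float32(7057.0)])
charger ('scene',) (array([ 0.53084499, -0.26056512, -0.42984169]), np.float64(941.5941772460938), [np.float32(4883.0)])
charger ('scene',) (array([ 0.56759849, -0.24626449,  1.15200513]), np.float64(2776.7607421875), [np.float32(4883.0)])
chest ('side',) (array([0.51907725, 0.24974396, 0.18645106]), np.float64(692.8502197265625), [np.float32(10941.0)])
chest ('side',) (array([0.51935723, 0.24978753, 0.18909679]), np.float64(689.0961303710938), [np.float32(10941.0)])
charger ('side',) (array([ 0.52527419, -0.25469991, -0.41975498]), np.float64(725.334228515625), [np.float32(3715.0)])
charger ('side',) (array([ 0.52663278, -0.2510196 ,  0.75717407]), np.float64(1589.0989990234375), [np.float32(3715.0)])
```

```bash
cat >> h.py <<'E'
def plan(tgt,heading=None,step=.04):
    """print round rows: tgt TCP world, heading of tool x (rad, mod pi) """
    T=tool(); A=T[:3,:3]; h=np.arctan2(A[1,0],A[0,0]); d=A.T@(np.array(tgt)-T[:3,3])
    print("at",np.round(T[:3,3],4),"heading",round(np.degrees(h),2),"down",np.round(A[:,1],4),"q",np.round(sensors.state()["q"],2))
    print("shift mm",np.round(d*1000,1),"rows",int(np.ceil(np.abs(d).max()/step)))
    if heading is not None:
        a=(np.degrees(h-heading)+90)%180-90; print("turn deg",round(a,2),"(+ = clockwise), alt",round(a-180*np.sign(a),2))
E
python3 - <<'E'
from h import *
plan([.5,-.3,.33],.182)
E
```

```text
at [ 0.1751 -0.626   0.2183] heading -74.37 down [-0.  0. -1.] q [ 1.2   0.33  0.04  1.47 -0.01  1.34 -0.06]
shift mm [-226.4 -111.7  400.7] rows 11
turn deg -84.8 (+ = clockwise), alt 95.2
```

>>> {"name": "play_rows", "arguments": {"moves": [[0, [-0.02, -0.014, 0.036], 0], [0, [-0.021, -0.014, 0.036], 0], [0, [-0.021, -0.014, 0.036], 0], [0, [-0.021, -0.014, 0.036], 0], [0, [-0.021, -0.014, 0.036], 0], [0, [-0.021, -0.014, 0.036], 0], [0, [-0.021, -0.014, 0.036], 0], [0, [-0.021, -0.014, 0.036], 0]]}}

```text
t: 2.1
ee_pos: [0.4084, -0.3862, 0.3312]
eef_rot: [-0.563, 0.563, -0.427, 0.428]
ft_force: [-0.2, -0.3, -0.0]
finger_gap: 0.0853
```

>>> {"name": "play_rows", "arguments": {"moves": [[0, [-0.021, 0, 0.036], -8.5], [0, [0, 0, 0], -8.5], [0, [0, 0, 0], -8.5], [0, [0, 0, 0], -8.5], [0, [0, 0, 0], -8.5], [0, [0, 0, 0], -8.5], [0, [0, 0, 0], -8.5], [0, [0, 0, 0], -8.5]]}}

```text
t: 2.9
ee_pos: [0.4365, -0.3576, 0.3304]
eef_rot: [-0.706, 0.706, -0.037, 0.037]
ft_force: [0.1, 0.5, 0.9]
finger_gap: 0.0856
```

>>> {"name": "play_rows", "arguments": {"moves": [[0, [0, 0, 0], -8.5], [0, [0, 0, 0], -8.5], [0, [0, 0, 0], 0]]}}

```text
t: 3.2
ee_pos: [0.4364, -0.3576, 0.3304]
eef_rot: [-0.704, 0.704, 0.066, -0.066]
ft_force: [0.5, -0.7, -0.7]
finger_gap: 0.0854
```

```bash
python3 - <<'E'
from h import *
plan([.555,.255,.33],.182)
im=eyes.camera("wrist"); cv2.imwrite("pics/w1.png",im[:,:,::-1]); K,W=cam("wrist"); print(K)
for n in ("receptacle","charger"):
  for d in models.trace("wrist",n)[:2]: print(n,d["p"],d["at"],ray(K,W,d["at"],.09),d["region"].sum())
E
```

```text
at [ 0.4364 -0.3576  0.3304] heading 10.77 down [ 0. -0. -1.] q [ 0.87  0.14 -0.3   1.48  0.04  1.53  0.76]
shift mm [2.309e+02 4.000e-01 5.797e+02] rows 15
turn deg 0.34 (+ = clockwise), alt -179.66
[[309.00428772   0.         322.16364244]
 [  0.         309.00428772 201.22267449]
 [  0.           0.           1.        ]]
receptacle 0.7 [390.1, 22.3] [ 0.48207492 -0.1826931   0.09      ] 1383
charger 0.6 [409.9, 92.9] [ 0.5245015 -0.2515483  0.09     ] 26870
```

>>> {"name": "play_rows", "arguments": {"moves": [[0.5, [0.0154, 0, 0.0387], 0], [0.5, [0.0154, 0, 0.0387], 0], [0.5, [0.0154, 0, 0.0387], 0], [0.5, [0.0154, 0, 0.0387], 0], [0.5, [0.0154, 0, 0.0387], 0], [0.5, [0.0154, 0, 0.0387], 0], [0.5, [0.0154, 0, 0.0387], 0], [0.5, [0.0154, 0, 0.0387], 0]]}}

```text
t: 4.15
ee_pos: [0.5005, -0.0289, 0.3306]
eef_rot: [-0.704, 0.704, 0.064, -0.064]
ft_force: [0.6, -0.7, -0.1]
finger_gap: 0.0428
```

>>> {"name": "play_rows", "arguments": {"moves": [[0.5, [0.0154, 0, 0.0387], 0], [0.5, [0.0154, 0, 0.0387], 0], [0.5, [0.0154, 0, 0.0387], 0], [0.5, [0.0154, 0, 0.0387], 0], [0.5, [0.0154, 0, 0.0387], 0], [0.5, [0.0154, 0, 0.0387], 0], [0.5, [0.0154, 0, 0.0387], 0], [0.5, [0, 0, 0], 0]]}}

```text
t: 4.95
ee_pos: [0.5548, 0.2619, 0.3294]
eef_rot: [0.705, -0.703, -0.066, 0.068]
ft_force: [-1.2, -0.3, -1.0]
finger_gap: 0.043
```

```bash
python3 - <<'E'
from h import *
plan([.559,.256,.123],.182)
print(sensors.state()["finger_gap"])
K,W=cam("wrist");im=eyes.camera("wrist"); cv2.imwrite("pics/w2.png",im[:,:,::-1])
for n,z in (("top_drawer_handle",.125),("low_drawer_handle",.055)):
  for d in models.trace("wrist",n)[:2]:
    r=d["region"];P=np.array(cv2.boxPoints(cv2.minAreaRect(np.argwhere(r)[:,::-1].astype(np.float32)))); print(n,d["p"],d["at"],ray(K,W,d["at"],z),r.sum(),P.round().tolist())
E
```

```text
at [0.5548 0.2619 0.3294] heading 10.88 down [-0.0022  0.0032 -1.    ] q [ 0.1   0.32 -0.8   1.34  0.22  1.57 -0.49]
shift mm [  3.3 206.4  -7.3] rows 6
turn deg 0.46 (+ = clockwise), alt -179.54
0.04297807541084261
top_drawer_handle 0.89 [362.6, 162.1] [0.59893163 0.28227299 0.125     ] 4530 [[316.0, 276.0], [327.0, 56.0], [379.0, 58.0], [368.0, 278.0]]
low_drawer_handle 0.97 [349.3, 154.3] [0.58971048 0.27762551 0.055     ] 2102 [[315.0, 252.0], [322.0, 64.0], [361.0, 65.0], [354.0, 253.0]]
low_drawer_handle 0.54 [480.0, 160.4] [0.7717968  0.30399789 0.055     ] 54642 [[319.0, 55.0], [632.0, 55.0], [632.0, 282.0], [319.0, 282.0]]
```

View pics/w2.png

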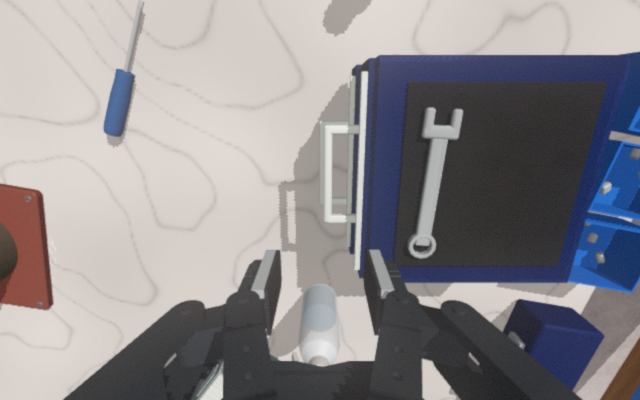

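```bash
python3 - <<'E'
from h import *
K,W=cam("wrist")
for uv in ((327.5,125),(327.5,222),(357,56),(360,276)): print(uv,ray(K,W,uv,.125 if uv[0]<330 else .15))
for n,P in (("bar",[.04,0,.12]),("bar_end",[.04,.06,.125]),("bar_-",[.04,-.06,.125])):
  c,s=np.cos(.182),np.sin(.182); p=np.array([.520+c*P[0]-s*P[1],.249+s*P[0]+c*P[1],P[2]]); print(n,p,proj(K,W,p))
g=cv2.cvtColor(cv2.imread("pics/w2.png"),cv2.COLOR_BGR2GRAY)
for r in (150,170,195): print(r,g[r,312:370].tolist())
E
```

```text
(327.5, 125) [0.55241474 0.30877712 0.125     ]
(327.5, 222) [0.57484364 0.19177216 0.125     ]
(357, 56) [0.56782937 0.38144836 0.15      ]
(360, 276) [0.62610797 0.13781376 0.15      ]
bar [0.55933935 0.25623988 0.12      ] [[324.87811921 169.62547467]]
bar_end [0.54847953 0.3152489  0.125     ] [[325.15841245 118.56804375]]
bar_- [0.57019916 0.19723086 0.125     ] [[324.68240795 217.4084837 ]]
150 [154, 154, 155, 152, 154, 152, 152, 152, 163, 169, 169, 167, 177, 201, 218, 223, 227, 228, 225, 210, 170, 153, 152, 152, 152, 152, 152, 150, 149, 151, 151, 151, 151, 150, 151, 145, 145, 162, 163, 163, 151, 103, 71, 66, 67, 86, 139, 194, 219, 220, 221, 218, 194, 104, 70, 69, 69, 69]
170 [153, 152, 152, 152, 148, 149, 144, 146, 160, 166, 166, 166, 175, 202, 218, 222, 225, 227, 222, 203, 161, 148, 147, 146, 146, 145, 145, 144, 143, 140, 138, 136, 136, 132, 131, 137, 154, 162, 164, 160, 136, 78, 63, 66, 72, 121, 184, 216, 220, 219, 218, 193, 102, 71, 70, 68, 69, 63]
195 [152, 152, 151, 153, 151, 153, 149, 148, 161, 164, 164, 165, 178, 204, 216, 219, 223, 224, 217, 198, 159, 152, 150, 151, 152, 151, 149, 151, 151, 151, 150, 151, 150, 149, 145, 147, 161, 160, 161, 138, 81, 63, 65, 71, 120, 183, 216, 218, 218, 216, 193, 99, 69, 69, 70, 69, 63, 60]
```

>>> {"name": "play_rows", "arguments": {"moves": [[0.65, [0.0055, 0.02, -0.011], 0], [0.65, [0, 0.035, 0], 0], [0.65, [0, 0.035, 0], 0], [0.65, [0, 0.035, 0], 0], [0.65, [0, 0.03, 0], 0], [0.65, [0, 0, 0], 0]]}}

```text
t: 5.7
ee_pos: [0.5625, 0.2421, 0.1716]
eef_rot: [-0.703, 0.705, 0.062, -0.066]
ft_force: [-0.5, -0.8, 0.6]
finger_gap: 0.0293
```

```bash
python3 - <<'E'
from h import *
plan([.562,.252,.126],.187)
print(sensors.state()["finger_gap"],sensors.state()["ft_force"])
K,W=cam("wrist");im=eyes.camera("wrist"); cv2.imwrite("pics/w3.png",im[:,:,::-1])
E
```

```text
at [0.5625 0.2421 0.1716] heading 10.4 down [-0.0054 -0.0035 -1.    ] q [ 0.13  0.39 -0.77  1.58  0.28  1.29 -0.51]
shift mm [ 1.6 45.6  9.9] rows 2
turn deg -0.32 (+ = clockwise), alt 179.68
0.029304627447122256 [-0.54830834 -0.75479286  0.56109744]
```

View pics/w3.png

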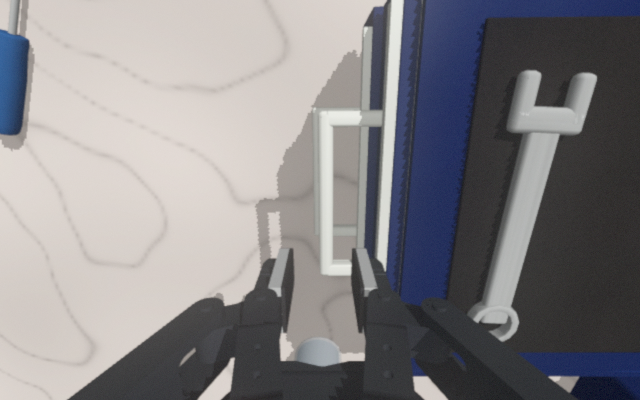

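```bash
python3 - <<'E'
from h import *
K,W=cam("wrist"); a=ray(K,W,(326,113),.125);b=ray(K,W,(326.5,270),.125)
print(a,b,np.linalg.norm(a-b),(a+b)/2,np.arctan2(-(a-b)[0],(a-b)[1])); c=(a+b)/2
plan([c[0],c[1],.126],.187)
E
```

```text
[0.55234488 0.31631016 0.125     ] [0.57392619 0.20387966 0.125     ] 0.11448306131433914 [0.56313554 0.26009491 0.125     ] 0.18964564331283665
at [0.5636 0.2433 0.1744] heading 10.44 down [-0.0024 -0.0019 -1.    ] q [ 0.12  0.39 -0.77  1.58  0.28  1.29 -0.51]
shift mm [ 2.7 48.4 16.6] rows 2
turn deg -0.28 (+ = clockwise), alt 179.72
```

>>> {"name": "play_rows", "arguments": {"moves": [[0.65, [0.0027, 0, 0.014], 0], [0.65, [0, 0.024, 0], 0], [0.65, [0, 0.025, 0], 0], [0.65, [0, 0, 0], 0], [0.9, [0, 0, 0], 0], [1, [0, 0, 0], 0], [1, [0, 0, 0], 0]], "force": 40}}

```text
t: 6.45
ee_pos: [0.5648, 0.2606, 0.1281]
eef_rot: [0.704, -0.704, -0.066, 0.065]
ft_force: [0.0, -0.5, 0.1]
finger_gap: 0.0003
```

```bash
python3 - <<'E'
from h import *
plan([.563,.26,.126],.187)
im=eyes.camera("wrist"); cv2.imwrite("pics/w4.png",im[:,:,::-1]);s=eyes.camera("side")
cv2.imwrite("pics/s4.png",np.hstack([im[:,:,::-1][100:400,140:500],cv2.resize(s[150:300,170:370,::-1],(400,300))]))
E
```

```text
at [0.5648 0.2606 0.1281] heading 10.62 down [ 0.0023  0.001  -1.    ] q [ 0.09  0.44 -0.76  1.62  0.32  1.21 -0.55]
shift mm [-1.9  2.1 -0.3] rows 1
turn deg -0.09 (+ = clockwise), alt 179.91
```

View pics/s4.png

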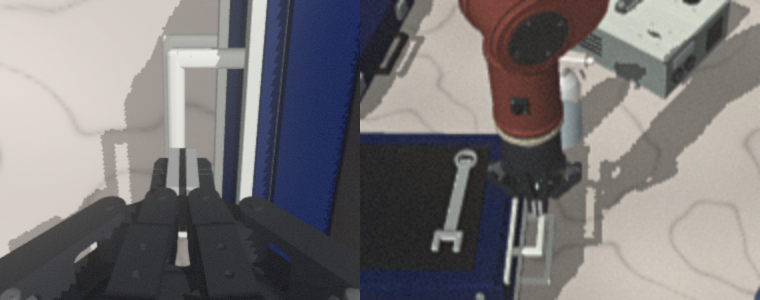

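```bash
python3 - <<'E'
from h import *
K,W=cam("wrist");T=tool()
for y in (0,.003,.009,.022): print(y,proj(K,W,(T@[0,y,0,1])[:3]),proj(K,W,(T@[0,y,.011,1])[:3]),proj(K,W,(T@[0,y,-.011,1])[:3]))
for z in (.125,.115,.105): print(z,ray(K,W,(315.5,152),z))
im=cv2.imread("pics/w4.png"); cv2.imwrite("pics/w4c.png",cv2.resize(im[130:400,230:430],None,fx=2.2,fy=2.2,interpolation=cv2.INTER_CUBIC))
E
```

```text
0 [[322.29801093 253.37160542]] [[322.3053175  235.57054429]] [[322.29099287 270.46980077]]
0.003 [[322.29963527 250.86410716]] [[322.30685496 233.30401019]] [[322.29269616 267.74177131]]
0.009 [[322.3027323  246.08320877]] [[322.30978354 228.98668612]] [[322.29594672 262.53560134]]
0.022 [[322.30882303 236.68091329]] [[322.31553227 220.51189125]] [[322.30235089 252.27855035]]
0.125 [0.5505381  0.31548029 0.125     ]
0.115 [0.55064296 0.31379132 0.115     ]
0.105 [0.55074782 0.31210235 0.105     ]
```

View pics/w4c.png

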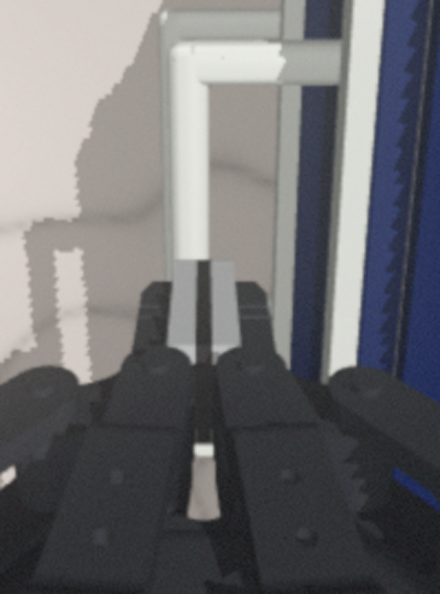

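```bash
python3 - <<'E'
from h import *
K,W4=cam("wrist");T4=tool();m=np.linalg.inv(T4)@W4
T3=T4.copy();T3[:3,3]=[.5636,.2433,.1744]
W3=T3@m
g3=cv2.imread("pics/w3.png",0).astype(float);g4=cv2.imread("pics/w4.png",0).astype(float)
# bar column profile and post row profile
for n,g,rows,cols in (("w3",g3,slice(180,220),slice(305,350)),("w4",g4,slice(200,235),slice(295,340))): print(n,g[rows,cols].mean(0).round().astype(int).tolist())
for n,g,rows,cols in (("w3",g3,slice(98,135),slice(335,352)),("w4",g4,slice(130,185),slice(322,350))): print(n,rows.start,g[rows,cols].mean(1).round().astype(int).tolist())
E
```

```text
w3 [147, 147, 147, 146, 146, 146, 146, 145, 145, 151, 159, 164, 164, 158, 160, 180, 197, 211, 218, 220, 222, 224, 226, 226, 225, 221, 215, 197, 163, 151, 150, 150, 150, 150, 150, 150, 150, 149, 149, 149, 149, 149, 149, 148, 148]
w4 [147, 147, 146, 146, 146, 146, 146, 145, 143, 147, 156, 156, 155, 168, 185, 199, 210, 218, 220, 221, 222, 224, 226, 227, 227, 225, 223, 220, 213, 189, 156, 147, 146, 146, 146, 146, 146, 146, 146, 146, 146, 146, 146, 145, 146]
w3 98 [153, 152, 152, 152, 152, 152, 151, 151, 151, 154, 168, 177, 195, 222, 233, 234, 234, 234, 233, 231, 230, 228, 227, 226, 223, 219, 206, 176, 150, 147, 151, 151, 152, 152, 152, 152, 152]
w4 130 [152, 152, 151, 148, 145, 157, 168, 173, 176, 176, 175, 173, 172, 171, 171, 168, 162, 158, 175, 198, 215, 230, 233, 232, 231, 231, 230, 230, 229, 227, 226, 225, 224, 224, 222, 218, 204, 178, 158, 157, 158, 158, 158, 158, 158, 158, 158, 158, 158, 158, 158, 158, 158, 158, 158]
```

```bash
python3 - <<'E'
from h import *
from scipy.optimize import least_squares
K,W4=cam("wrist");T4=tool();m=np.linalg.inv(T4)@W4
print(sensors.state()["ee_pos"])
T3=T4.copy();T3[:3,3]=[.5636,.2433,.1744];T3[:3,:3]=R.from_euler("z",-.2,degrees=True).as_matrix()@T4[:3,:3]
for a3,a4 in (((320,109.5),(309,148.5)),((332.4,124.7),(324.2,167))):
  f=lambda P:np.r_[proj(K,T3@m,P)[0]-a3,proj(K,W4,P)[0]-a4]
  r=least_squares(f,[.55,.31,.12],x_scale=.01);print(r.x,r.fun)
K2,Ws=cam("side");K3,Wc=cam("scene")
# handle silhouettes from static cams vs height
for z in(.10,.125):
  c,s=np.cos(.187),np.sin(.187)
  for e in (-.06,.06): p=np.array([.563-s*e,.256+c*e,z]);print(z,e,"side",proj(K2,Ws,p).round(1),"scene",proj(K3,Wc,p).round(1))
g=cv2.imread("pics/side0.png",0);cv2.imwrite("pics/c.png",np.hstack([cv2.resize(cv2.imread("pics/side0.png")[215:325,220:300],(400,550),interpolation=cv2.INTER_CUBIC),cv2.resize(cv2.imread("pics/scene0.png")[155:235,370:430],(400,550),interpolation=cv2.INTER_CUBIC)]))
E
```

```text
[0.56444864 0.26027647 0.12741688]
[0.54759891 0.31819423 0.13476731] [-1.35452951 -0.2877874   1.06978944  0.23101202]
[0.55657428 0.31061916 0.13423775] [-1.61571141 -0.19214902  1.28266933  0.1568479 ]
0.1 -0.06 side [[262.  245.8]] scene [[382.7 195. ]]
0.1 0.06 side [[258.9 280.9]] scene [[399.8 175.7]]
0.125 -0.06 side [[261.5 240.4]] scene [[383.5 190.2]]
0.125 0.06 side [[258.3 275.6]] scene [[400.8 170.9]]
```

View pics/c.png

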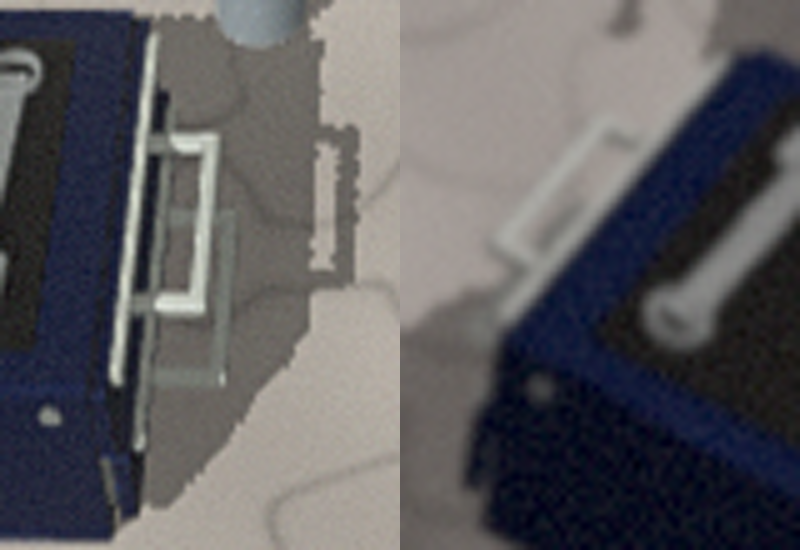

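```bash
python3 - <<'E'
from h import *
K,W=cam("side");T=tool()
for y in (-.03,-.016,0,.01,.022): print(y,[proj(K,W,(T@[x,y,z,1])[:3])[0].round(1).tolist() for x,z in((0,-.011),(0,.011))])
s=eyes.camera("side")
cv2.imwrite("pics/s5.png",cv2.resize(s[200:300,200:320,::-1],(720,600),interpolation=cv2.INTER_CUBIC))
E
```

```text
-0.03 [[258.6, 248.3], [258.0, 254.8]]
-0.016 [[258.9, 251.4], [258.3, 257.9]]
0 [[259.3, 254.9], [258.7, 261.4]]
0.01 [[259.5, 257.1], [258.9, 263.5]]
0.022 [[259.8, 259.6], [259.2, 266.1]]
```

View pics/s5.png

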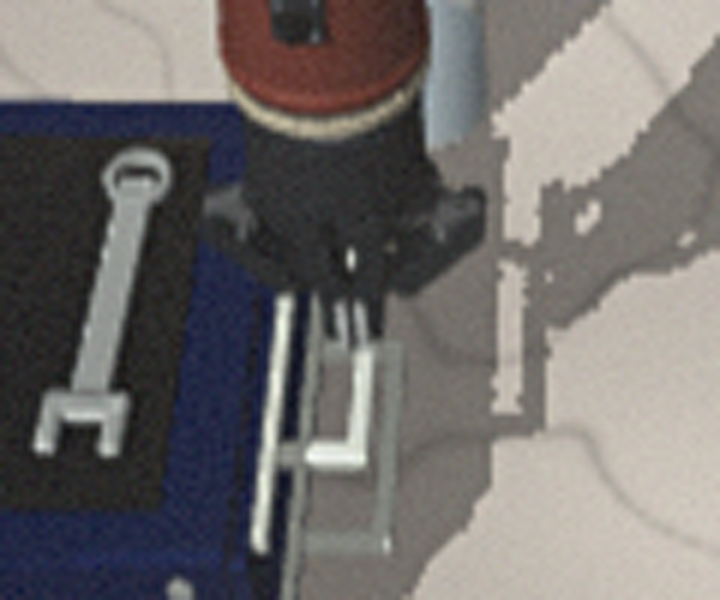

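>>> {"name": "play_rows", "arguments": {"moves": [[1, [0, 0.002, 0], 0], [1, [0, 0.002, 0], 0], [1, [0, 0.002, 0], 0], [1, [0, 0, 0], 0]]}}

```text
t: 7.0
ee_pos: [0.5638, 0.2599, 0.1199]
eef_rot: [-0.704, 0.704, 0.065, -0.066]
ft_force: [0.1, -0.6, 0.9]
finger_gap: -0.0003
```

>>> {"name": "play_rows", "arguments": {"moves": [[1, [0, 0.002, 0], 0], [1, [0, 0.002, 0], 0], [1, [0, 0.002, 0], 0], [1, [0, 0, 0], 0]]}}

```text
t: 7.4
ee_pos: [0.5638, 0.2599, 0.1139]
eef_rot: [-0.704, 0.704, 0.065, -0.066]
ft_force: [0.7, 0.0, 0.3]
finger_gap: 0.0
```

>>> {"name": "play_rows", "arguments": {"moves": [[1, [0, 0.002, 0], 0], [1, [0, 0.002, 0], 0], [1, [0, 0.002, 0], 0], [1, [0, 0, 0], 0]]}}

```text
t: 7.8
ee_pos: [0.5643, 0.2602, 0.112]
eef_rot: [-0.704, 0.704, 0.066, -0.065]
ft_force: [-12.4, -8.2, 31.3]
finger_gap: 0.0004
```

```bash
python3 - <<'E'
from h import *
K,W=cam("wrist"); im=eyes.camera("wrist"); s=eyes.camera("side"); plan([.563,.26,.126],.187)
cv2.imwrite("pics/s6.png",np.hstack([cv2.resize(im[100:400,220:430,::-1],(420,600)),cv2.resize(s[210:300,230:290,::-1],(380,600),interpolation=cv2.INTER_CUBIC)]))
E
```

```text
at [0.5643 0.2602 0.112 ] heading 10.62 down [ 2.1e-03 -9.0e-04 -1.0e+00] q [ 0.08  0.46 -0.75  1.64  0.33  1.18 -0.56]
shift mm [ -1.3 -14.    0.1] rows 1
turn deg -0.1 (+ = clockwise), alt 179.9
```

View pics/s6.png

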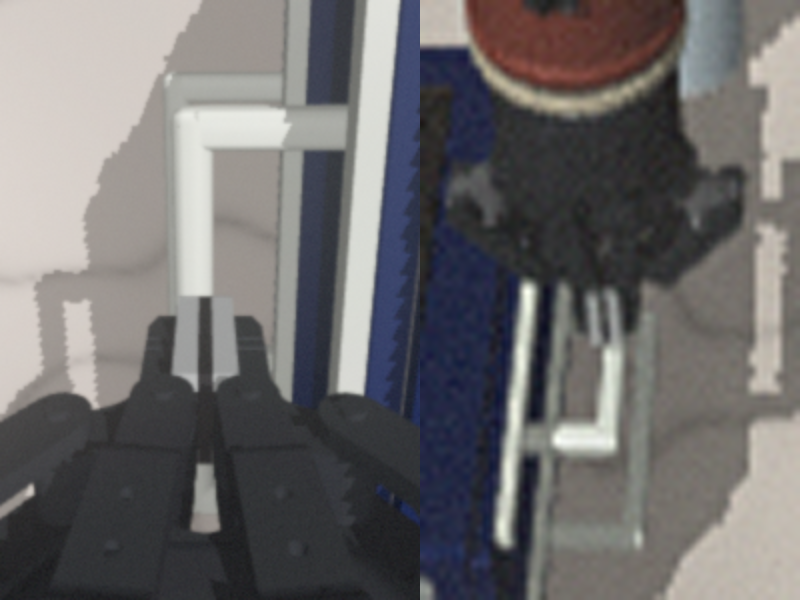

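>>> {"name": "play_rows", "arguments": {"moves": [[1, [0, -0.008, 0], 0], [0.65, [-0.002, 0, 0], 0], [0.65, [0, 0, 0], 0], [0.65, [0, 0, 0], 0], [0.65, [0, 0, 0], 0]]}}

```text
t: 8.4
ee_pos: [0.5618, 0.2595, 0.1157]
eef_rot: [-0.704, 0.704, 0.065, -0.066]
ft_force: [0.3, -0.1, 0.7]
finger_gap: 0.0297
```

>>> {"name": "play_rows", "arguments": {"moves": [[0.65, [0, 0.004, 0], 0], [0.65, [0, 0.004, 0], 0], [0.65, [0, 0.004, 0], 0], [0.65, [0, 0, 0], 0]]}}

```text
t: 8.8
ee_pos: [0.5615, 0.2594, 0.1034]
eef_rot: [-0.704, 0.704, 0.065, -0.066]
ft_force: [0.0, -0.7, -0.7]
finger_gap: 0.0302
```

>>> {"name": "play_rows", "arguments": {"moves": [[0.65, [0, 0.003, 0], 0], [0.65, [0, 0.003, 0], 0], [0.65, [0, 0, 0], 0], [1, [0, 0, 0], 0], [1, [0, 0, 0], 0], [1, [0, 0, 0], 0], [1, [0, 0, 0], 0]]}}

```text
t: 9.5
ee_pos: [0.5614, 0.2595, 0.0985]
eef_rot: [-0.704, 0.704, 0.065, -0.066]
ft_force: [-4.4, -2.3, 3.8]
finger_gap: 0.0088
```

>>> {"name": "play_rows", "arguments": {"moves": [[1, [-0.005, 0, 0], 0], [1, [-0.018, 0, 0], 0], [1, [-0.018, 0, 0], 0], [1, [-0.018, 0, 0], 0], [1, [-0.018, 0, 0], 0], [1, [-0.018, 0, 0], 0], [1, [-0.018, 0, 0], 0], [1, [-0.012, 0, 0], 0]]}}

```text
t: 10.3
ee_pos: [0.4387, 0.236, 0.0985]
eef_rot: [-0.704, 0.704, 0.066, -0.065]
ft_force: [1.7, -1.2, -0.1]
finger_gap: 0.0087
```

>>> {"name": "play_rows", "arguments": {"moves": [[1, [-0.005, 0, 0], 0], [1, [-0.003, 0, 0], 0], [1, [0, 0, 0], 0], [1, [0, 0, 0], 0], [1, [0, 0, 0], 0]]}}

```text
t: 10.8
ee_pos: [0.4337, 0.2351, 0.0985]
eef_rot: [0.705, -0.704, -0.066, 0.064]
ft_force: [10.6, 0.1, -7.2]
finger_gap: 0.0087
```

>>> {"name": "play_rows", "arguments": {"moves": [[0.6, [0, 0, 0], 0], [0.5, [0, 0, 0], 0], [0.5, [0, 0, 0], 0], [0.5, [0, -0.03, 0], 0], [0.5, [0, -0.04, 0], 0], [0.5, [0.02, -0.04, 0], 0], [0.5, [0.04, -0.03, -0.02], 0], [0.5, [0.048, -0.02, -0.02], 0]]}}

```text
t: 11.6
ee_pos: [0.5378, 0.2183, 0.2576]
eef_rot: [-0.704, 0.704, 0.067, -0.065]
ft_force: [0.6, 1.4, -0.0]
finger_gap: 0.0424
```

>>> {"name": "play_rows", "arguments": {"moves": [[0.5, [0, 0, -0.01], 0], [0.5, [0, 0, 0], 0], [0.5, [0, 0, 0], 0]]}}

```text
t: 11.9
ee_pos: [0.5372, 0.2086, 0.2536]
eef_rot: [0.704, -0.704, -0.065, 0.066]
ft_force: [-0.8, -0.2, 0.3]
finger_gap: 0.0427
```

```bash
python3 - <<'E'
from h import *
plan([.54,.2554,.26],.189); im=eyes.camera("wrist"); K,W=cam("wrist")
cv2.imwrite("pics/w7.png",im[:,:,::-1])
for n,z in (("stud",.12),("screw_a",.12),("pocket_row",.108),("top_drawer_handle",.125)):
  for d in models.trace("wrist",n)[:3]:
    r=d["region"]; (c,wh,a)=cv2.minAreaRect(np.argwhere(r)[:,::-1].astype(np.float32)); print(n,round(d["p"],2),d["at"],ray(K,W,d["at"],z).round(4),r.sum(),np.round(c,1),np.round(wh,1),round(a,1))
u=np.array([np.cos(.189),np.sin(.189),0]);v=np.array([-u[1],u[0],0])
for k in(-1,0,1):
  p=np.array([.5398,.2554,.112])+.064*k*v; print("pocket",k,p.round(4),proj(K,W,p).round(1))
E
```

```text
at [0.5372 0.2086 0.2536] heading 10.68 down [-1.2e-03  1.0e-04 -1.0e+00] q [ 0.23  0.26 -0.81  1.56  0.19  1.4  -0.41]
shift mm [11.4 -6.4 45.5] rows 2
turn deg -0.15 (+ = clockwise), alt 179.85
stud 0.61 [337.2, 71.8] [0.53   0.3138 0.12  ] 1419 [336.4  68.8] [42.  40.2] 63.4
stud 0.27 [503.4, 131.4] [0.6901 0.2926 0.12  ] 5819 [501.2 141.2] [ 52.4 219.8] 15.7
screw_a 0.83 [336.1, 205.3] [0.5537 0.1935 0.12  ] 1156 [333.8 205.5] [39.2 37.3] 83.7
screw_a 0.64 [332.9, 142.7] [0.5384 0.2533 0.12  ] 1312 [333.8 140.9] [40.9 40.7] 68.2
screw_a 0.32 [340.5, 325.7] [0.5879 0.0514 0.12  ] 3384 [336.7 323.4] [80.4 50.4] 81.7
pocket_row 0.94 [325.6, 116.6] [0.5275 0.2744 0.108 ] 43873 [320. 131.] [262. 230.] 90.0
pocket_row 0.37 [90.0, 59.4] [0.3115 0.2836 0.108 ] 2365 [94.1 50.4] [ 28.6 103.1] 9.5
top_drawer_handle 0.72 [326.3, 120.0] [0.5284 0.2726 0.125 ] 43679 [319.5 130.5] [261. 229.] 90.0
pocket -1 [0.5518 0.1925 0.112 ] [[333.8 203.2]]
pocket 0 [0.5398 0.2554 0.112 ] [[334.5 139.6]]
pocket 1 [0.5278 0.3183 0.112 ] [[335.3  66.6]]
```

View pics/w7.png

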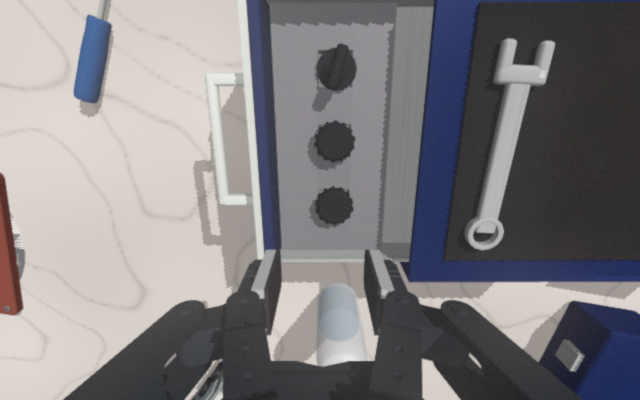

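>>> {"name": "play_rows", "arguments": {"moves": [[0.5, [0.004, 0.015, 0.036], 0], [0.5, [0.004, 0.015, 0.036], 0], [0.5, [0.004, 0.015, 0.0356], 0], [0.5, [0, 0.0086, 0], 5], [0.5, [0, 0, 0], 5], [0.5, [0, 0, 0], 0], [0.5, [0, 0, 0], 0], [0.5, [0, 0, 0], 0]]}}

```text
t: 12.95
ee_pos: [0.5304, 0.3157, 0.2009]
eef_rot: [0.707, -0.707, -0.005, 0.004]
ft_force: [-0.9, 0.9, 0.4]
finger_gap: 0.0428
```

```bash
python3 - <<'E'
from h import *
plan([.529,.3165,.2],None); im=eyes.camera("wrist"); K,W=cam("wrist"); T=tool()
cv2.imwrite("pics/w8.png",im[:,:,::-1])
for y,n in((.2-.132,"wingtop"),(.2-.112,"flange")): print(n,proj(K,W,(T@[0,y,0,1])[:3]))
for d in models.trace("wrist","stud")[:2]:
    r=d["region"]; m=cv2.moments(r.astype(np.uint8),True); print(round(d["p"],2),d["at"],r.sum(),cv2.minAreaRect(np.argwhere(r)[:,::-1].astype(np.float32)),ray(K,W,d["at"],.115))
a=cv2.resize(im[150:270,250:390,::-1],(700,600),interpolation=cv2.INTER_CUBIC); cv2.imwrite("pics/w8c.png",np.clip(a.astype(float)*2,0,255))
E
```

```text
at [0.5304 0.3157 0.2009] heading 0.73 down [ 6.e-04  1.e-04 -1.e+00] q [ 0.01  0.38 -0.79  1.54  0.28  1.34 -0.8 ]
shift mm [-1.4  0.9  0.8] rows 1
wingtop [[322.62923982 211.1471059 ]]
flange [[322.60974193 202.76236025]]
0.64 [319.7, 204.3] 1453 ((320.7500305175781, 202.75), (41.719295501708984, 43.84062194824219), 45.0) [0.52809684 0.3150439  0.115     ]
0.33 [343.2, 327.6] 1309 ((344.5, 327.5), (41.0, 39.0), 0.0) [0.55181607 0.19043971 0.115     ][ WARN:0@2.223] global loadsave.cpp:1063 imwrite_ Unsupported depth image for selected encoder is fallbacked to CV_8U.
```

View pics/w8c.png

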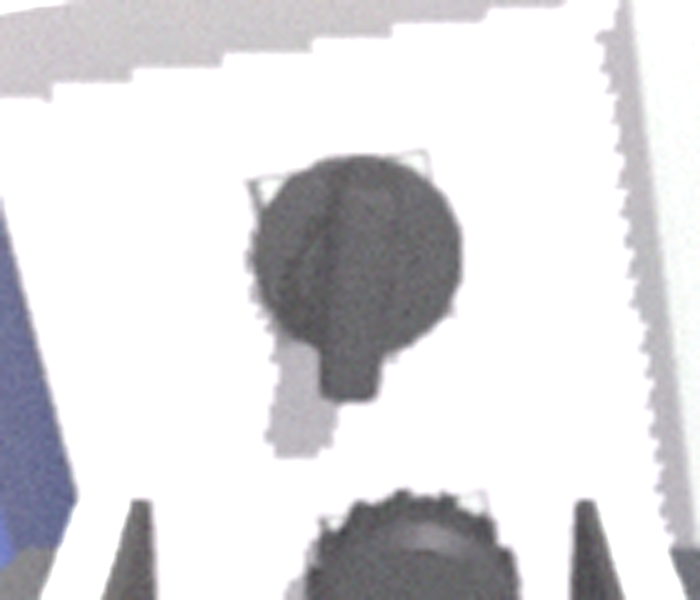

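>>> {"name": "play_rows", "arguments": {"moves": [[0.5, [-0.001, 0.02, 0.002], 5], [0.5, [0, 0.025, 0], 0], [0.5, [0, 0.025, 0], 0], [0.5, [0, 0.02, 0], 0], [0.5, [0, 0.008, 0], 0], [0.5, [0, 0, 0], 0], [0.5, [0, 0, 0], 0]]}}

```text
t: 13.75
ee_pos: [0.5297, 0.3182, 0.1036]
eef_rot: [0.707, -0.706, 0.027, -0.027]
ft_force: [-0.4, -0.3, 1.2]
finger_gap: 0.0429
```

>>> {"name": "play_rows", "arguments": {"moves": [[1, [0, 0, 0], 0], [1, [0, 0, 0], 0], [1, [0, 0, 0], 0], [1, [0, 0, 0], 0], [1, [0, 0, 0], 0], [1, [0, 0, 0], 0]], "force": 70}}

```text
t: 14.35
ee_pos: [0.5298, 0.3182, 0.1037]
eef_rot: [0.707, -0.706, 0.026, -0.028]
ft_force: [-0.2, -1.6, 5.8]
finger_gap: 0.008
```

>>> {"name": "play_rows", "arguments": {"moves": [[1, [0, -0.01, 0], 0], [1, [0, -0.02, 0], 0], [1, [0, -0.03, 0], 0], [1, [0, -0.04, 0], 0], [1, [0, -0.04, 0], 0], [1, [0, -0.01, 0], 0], [1, [0, 0, 0], 0]]}}

```text
t: 15.05
ee_pos: [0.5298, 0.3185, 0.2548]
eef_rot: [0.707, -0.706, 0.026, -0.028]
ft_force: [0.5, -0.2, -0.2]
finger_gap: 0.0081
```

```bash
python3 - <<'E'
from h import *
plan([.47,-.19,.255],None); im=eyes.camera("wrist"); K,W=cam("wrist"); T=tool()
cv2.imwrite("pics/w9.png",im[:,:,::-1])
print(sensors.state()["finger_gap"])
for d in models.trace("wrist","stud")[:2]:
    r=d["region"]; ys,xs=np.where(r); print(round(d["p"],2),d["at"],r.sum(),xs.min(),xs.max(),ys.min(),ys.max())
for y in (-.0125,.005,.009): print(y,[proj(K,W,(T@[x,y,z,1])[:3])[0].round(1).tolist() for x,z in((0,0),(0,.018),(.018,0),(-.018,0))])
E
```

```text
at [0.5298 0.3185 0.2548] heading -4.36 down [ 0.0032  0.0017 -1.    ] q [-0.    0.35 -0.79  1.46  0.25  1.43 -0.87]
shift mm [ -20.9   -1.2 -511.6] rows 13
0.00807297341850208
0.95 [322.4, 260.3] 2099 291 354 230 314
-0.0125 [[323.0, 264.6], [323.0, 233.3], [357.2, 264.6], [288.7, 264.6]]
0.005 [[322.9, 249.1], [323.0, 220.3], [354.0, 249.1], [291.8, 249.1]]
0.009 [[322.9, 246.0], [322.9, 217.6], [353.4, 246.0], [292.5, 245.9]]
```

>>> {"name": "play_rows", "arguments": {"moves": [[1, [-0.0006, 0, -0.03], 0], [1, [-0.0006, 0, -0.039], 0], [1, [-0.0006, 0, -0.039], 0], [1, [-0.0006, 0, -0.039], 0], [1, [-0.0006, 0, -0.039], 0], [1, [-0.0006, 0, -0.039], 0], [1, [-0.0006, 0, -0.039], 0], [1, [-0.0006, 0, -0.039], 0]]}}

```text
t: 15.95
ee_pos: [0.5, 0.0141, 0.2508]
eef_rot: [0.707, -0.707, 0.028, -0.026]
ft_force: [0.7, -1.1, -0.3]
finger_gap: 0.0081
```

>>> {"name": "play_rows", "arguments": {"moves": [[1, [-0.0006, 0, -0.039], 0], [1, [-0.0006, 0, -0.039], 0], [1, [-0.0006, 0, -0.039], 0], [1, [-0.0006, 0, -0.039], 0], [1, [-0.0006, 0, -0.0425], 0], [1, [0, 0, 0], -7.8], [1, [0, 0, 0], -7.8], [1, [0, 0, 0], -7.8]]}}

```text
t: 16.75
ee_pos: [0.4822, -0.1819, 0.2504]
eef_rot: [0.698, -0.696, -0.117, 0.119]
ft_force: [0.2, -0.2, -1.2]
finger_gap: 0.0078
```

>>> {"name": "play_rows", "arguments": {"moves": [[1, [0, 0, 0], -7.8], [1, [0, 0, 0], -7.8], [1, [0, 0.01, 0], -7.8], [1, [0, 0.01, 0], -7.8], [1, [0, 0.01, 0], -7.8], [1, [0, 0.015, 0], -7.4], [1, [0, 0, 0], 0], [1, [0, 0, 0], 0]]}}

```text
t: 17.55
ee_pos: [0.4825, -0.1815, 0.2065]
eef_rot: [0.596, -0.595, -0.381, 0.381]
ft_force: [-0.0, 0.7, -1.0]
finger_gap: 0.0079
```

```bash
python3 - <<'E'
from h import *
plan([.484,-.181,.21],-.43+np.pi/2); im=eyes.camera("wrist"); K,W=cam("wrist"); T=tool()
cv2.imwrite("pics/w10.png",im[:,:,::-1])
print(sensors.state()["finger_gap"])
for n in ("stud","receptacle","charger"):
  for d in models.trace("wrist",n)[:2]:
    r=d["region"]; ys,xs=np.where(r); print(n,round(d["p"],2),d["at"],r.sum(),xs.min(),xs.max(),ys.min(),ys.max(),ray(K,W,d["at"],.09))
    if n=="receptacle": print(cv2.minAreaRect(np.argwhere(r)[:,::-1].astype(np.float32)))
print(proj(K,W,[T[0,3],T[1,3],.09]))
E
```

```text
at [ 0.4825 -0.1815  0.2065] heading 65.2 down [-0.0022  0.0011 -1.    ] q [ 0.75  0.1  -0.5   1.78  0.05  1.27  1.37]
shift mm [ 1.1 -3.5 -1.1] rows 1
turn deg -0.17 (+ = clockwise), alt 179.83
0.007926792821855587
stud 0.6 [323.1, 260.9] 2126 290 355 230 314 [ 0.54865558 -0.20976282  0.09      ]
receptacle 0.84 [324.9, 190.0] 2076 302 350 166 212 [ 0.48250763 -0.17748712  0.09      ]
((326.0, 189.0), (46.0, 48.0), 90.0)
charger 0.74 [257.3, 200.4] 28518 149 377 117 362 [ 0.46531477 -0.23885073  0.09      ]
[[321.05229218 192.26517518]]
```

```bash
python3 - <<'E'
from h import *
g=cv2.imread("pics/w10.png",0)
print(g[160:220:3,296:356:3])
K,W=cam("wrist")
c=g[160:225,296:356]; t,b=cv2.threshold(c,0,255,cv2.THRESH_BINARY_INV+cv2.THRESH_OTSU); print(t)
n,l,st,ce=cv2.connectedComponentsWithStats(b)
for i in range(1,n):
  if st[i,4]>60: 
    P=np.argwhere(l==i)[:,::-1].astype(np.float32)+[296,160]; print(st[i],ce[i]+[296,160],cv2.minAreaRect(P.astype(np.float32)),ray(K,W,ce[i]+[296,160],.09))
E
```

```text
[[199 201 200 196 199 197 194 198 200 200 200 198 199 200 201 200 198 195
  199 196]
 [200 200 198 196 199 197 194 198 200 202 200 197 199 199 200 198 198 196
  199 195]
 [200 199 198 197 197 199 196 198 199 198 198 197 199 200 201 198 195 196
  198 195]
 [199 199 195 161 189 200 195 199 199 199 198 198 197 201 198 197 185 163
  197 196]
 [199 200 198 173 195 199 196 199 195 196 195 195 195 201 197 198 195 178
  199 193]
 [199 200 199 197 196 200 196 199 181 117 119 120 196 200 196 198 199 196
  198 194]
 [200 200 199 199 196 198 196 199 179  87  78  95 195 200 197 198 199 196
  198 194]
 [198 198 199 199 196 199 196 197 169  91  95  83 186 199 198 198 199 194
  199 192]
 [199 200 200 198 196 199 195 188  99 103  82  86  90 198 197 198 198 196
  199 192]
 [199 197 199 199 195 199 196 188 102 100  94  83  92 197 197 197 198 194
  199 193]
 [199 198 199 199 195 200 194 187 103 101  85  81  91 198 196 197 198 195
  198 192]
 [199 198 199 199 194 201 195 188 104 103  86  90  98 199 196 197 198 194
  194 190]
 [199 198 199 198 195 199 195 188 114 104 103 104 124 199 197 198 198 194
  197 192]
 [198 198 198 198 195 198 195 197 183 104 104 100 194 199 196 197 197 194
  197 192]
 [199 198 199 198 195 198 195 197 183 102 103 105 195 200 195 197 198 193
  199 191]
 [198 196 199 198 195 199 194 196 192 183 182 183 197 198 195 197 195 193
  197 191]
 [199 196 198 161 173 196 194 196 198 199 199 198 198 199 195 198 159 166
  198 192]
 [199 196 199 182 190 198 193 196 195 194 194 194 194 198 196 195 185 186
  196 192]
 [198 196 199 195 197 196 191 196 199 196 196 196 196 193 197 195 191 196
  197 191]
 [198 196 199 195 198 196 193 195 196 194 196 195 195 194 198 195 191 197
  197 194]]
148.0
[ 23  15  15  30 371] [325.76280323 189.40431267] ((326.0, 189.5), (29.0, 14.0), 90.0) [ 0.48318744 -0.17676604  0.09      ]
```

```bash
python3 - <<'E'
from h import *
from scipy.optimize import least_squares
for f in("w9","w10"):
  g=cv2.imread(f"pics/{f}.png",0).astype(float)
  print(f,[ (c,g[222:238,c].astype(int).tolist()) for c in (310,322,335)])
  for r in(250,258,266): print(r,g[r,282:300].astype(int).tolist(),g[r,346:364].astype(int).tolist())
E
```

```text
w9 [(310, [134, 134, 135, 135, 134, 135, 134, 134, 136, 135, 127, 95, 59, 55, 56, 54]), (322, [135, 134, 134, 132, 133, 133, 137, 145, 143, 100, 59, 53, 55, 51, 49, 48]), (335, [133, 135, 132, 131, 115, 79, 54, 49, 51, 56, 62, 58, 53, 54, 56, 53])]
250 [59, 55, 60, 92, 124, 134, 135, 136, 133, 121, 91, 60, 53, 57, 55, 58, 56, 64] [50, 55, 54, 54, 51, 50, 52, 83, 119, 132, 135, 134, 134, 133, 134, 133, 133, 136]
258 [59, 51, 55, 53, 53, 63, 94, 110, 83, 67, 63, 62, 64, 65, 62, 60, 61, 106] [72, 60, 57, 59, 59, 55, 60, 61, 76, 103, 125, 130, 133, 132, 133, 133, 134, 135]
266 [57, 53, 52, 66, 66, 66, 67, 65, 64, 65, 64, 68, 63, 63, 54, 64, 118, 160] [144, 76, 62, 57, 62, 58, 60, 62, 62, 60, 62, 58, 59, 79, 108, 130, 133, 134]
w10 [(310, [196, 198, 196, 198, 197, 196, 197, 196, 196, 196, 182, 127, 71, 59, 58, 61]), (322, [193, 194, 194, 194, 194, 193, 185, 158, 98, 72, 60, 60, 61, 58, 59, 61]), (335, [194, 194, 194, 193, 193, 193, 194, 193, 193, 193, 184, 147, 81, 65, 63, 64])]
250 [192, 193, 195, 198, 196, 196, 196, 198, 196, 182, 135, 74, 59, 58, 56, 59, 59, 60] [60, 61, 56, 61, 66, 69, 103, 158, 192, 196, 196, 198, 195, 194, 195, 193, 192, 195]
258 [93, 97, 102, 102, 102, 99, 103, 101, 80, 62, 57, 58, 55, 55, 56, 55, 57, 69] [59, 55, 58, 55, 57, 55, 53, 58, 92, 148, 185, 194, 195, 194, 193, 194, 193, 193]
266 [89, 90, 78, 62, 55, 53, 54, 55, 51, 52, 53, 55, 54, 51, 50, 56, 70, 88] [81, 58, 54, 51, 53, 53, 51, 52, 53, 57, 54, 53, 57, 92, 154, 189, 192, 195]
```

>>> {"name": "play_rows", "arguments": {"moves": [[1, [0.005, 0.01, 0.0028], 0], [1, [0, 0.02, 0], 0], [1, [0, 0.016, 0], 0], [1, [0, 0, 0], 0], [1, [0, 0, 0], 0], [1, [0, 0, 0], 0], [1, [0, 0, 0], 0]]}}

```text
t: 18.45
ee_pos: [0.4833, -0.176, 0.1624]
eef_rot: [-0.595, 0.595, 0.382, -0.382]
ft_force: [-0.4, 0.3, 0.5]
finger_gap: 0.0083
```

```bash
cat > slot.py <<'E'
from h import *
T=tool(); K,W=cam("wrist"); im=eyes.camera("wrist"); import sys
cv2.imwrite("pics/%s.png"%sys.argv[1],im[:,:,::-1]); g=cv2.cvtColor(im,cv2.COLOR_RGB2GRAY)
plan([.4821,-.1758,.16],-.43+np.pi/2)
u,v=proj(K,W,[T[0,3],T[1,3],.09])[0]; print("axis",u,v)
c0,r0=int(u)-35,int(v)-35; c=g[r0:min(r0+70,233),c0:c0+70]; b=((c<150)*255).astype(np.uint8)
n,l,st,ce=cv2.connectedComponentsWithStats(b)
for i in range(1,n):
  if st[i,4]>60: print(st[i,:2]+[c0,r0],st[i,2:],(ce[i]+[c0,r0]).round(2),ray(K,W,ce[i]+[c0,r0],.09).round(4))
for r in range(int(v)-22,233,3):
  x=np.where(g[r,c0:c0+70]<150)[0]; print(r,(x.min()+c0,x.max()+c0) if len(x) else "",end=" ")
print(); print("front",[ (k,g[222:238,k].tolist()) for k in (310,322,335)])
E
python3 slot.py w11
```

```text
at [ 0.4832 -0.176   0.1623] heading 65.42 down [ 1.1e-03 -4.0e-04 -1.0e+00] q [ 0.73  0.13 -0.51  1.84  0.07  1.18  1.35]
shift mm [-0.3  2.3  1.1] rows 1
turn deg 0.06 (+ = clockwise), alt -179.94
axis 320.8152777936304 208.60851542131095
[311 190] [ 18  34 508] [319.5  206.52] [ 0.4813 -0.1762  0.09  ]
186  189  192 (np.int64(314), np.int64(325)) 195 (np.int64(314), np.int64(325)) 198 (np.int64(314), np.int64(326)) 201 (np.int64(311), np.int64(328)) 204 (np.int64(311), np.int64(328)) 207 (np.int64(311), np.int64(328)) 210 (np.int64(311), np.int64(328)) 213 (np.int64(311), np.int64(328)) 216 (np.int64(314), np.int64(325)) 219 (np.int64(314), np.int64(325)) 222 (np.int64(314), np.int64(325)) 225  228  231 (np.int64(316), np.int64(328)) 
front [(310, [197, 197, 197, 197, 195, 196, 196, 196, 196, 194, 181, 128, 69, 59, 63, 62]), (322, [110, 127, 160, 191, 196, 196, 191, 160, 100, 71, 63, 61, 58, 61, 58, 59]), (335, [194, 193, 194, 194, 194, 193, 193, 194, 194, 194, 184, 146, 81, 62, 64, 63])]
```

```bash
cat > rel.py <<'E'
from h import *
K=np.array(eyes.camera_params("wrist")["intrinsics"]);M=np.array(eyes.camera_params("wrist")["mount"])
def hit(uv,y):
    d=M[:3,:3]@np.linalg.solve(K,[*uv,1]); o=M[:3,3]; return (o+d*(y-o[1])/d[1])*1000
E
python3 - <<'E'
from rel import *
for h in(.1165,.119): print("w10",h,[hit(p,h).round(2)[[0,2]].tolist() for p in((326,189.4),(326,174.8),(326,204.2))])
for h in(.072,.075): print("w11",h,[hit(p,h).round(2)[[0,2]].tolist() for p in((319.6,206.8),(319.6,189.7),(319.6,223.6),(310.6,207),(328.6,207))])
print([hit((322.3,229.5),y).round(2)[[0,2]].tolist() for y in(-.0043,-.0083,-.002)],[hit((c,250),-.0043).round(2)[[0,2]].tolist() for c in (292.1,352.4)])
g=cv2.imread("pics/w11.png",0);print(g[184:196,317:323].mean(1).astype(int),g[216:231,317:323].mean(1).astype(int),g[203:211,305:335].mean(0).astype(int))
g=cv2.imread("pics/w10.png",0);print(g[170:180,324:329].mean(1).astype(int),g[200:210,324:329].mean(1).astype(int),g[186:193,312:342].mean(0).astype(int))
E
```

```text
w10 0.1165 [[4.54, 2.86], [4.48, 16.59], [4.6, -11.51]]
w10 0.119 [[4.57, 2.12], [4.51, 15.99], [4.63, -12.38]]
w11 0.072 [[-0.95, 1.75], [-0.92, 15.68], [-0.98, -12.46], [-7.99, 1.58], [6.09, 1.58]]
w11 0.075 [[-0.98, 0.68], [-0.94, 14.8], [-1.01, -13.71], [-8.11, 0.51], [6.15, 0.51]]
[[1.19, 16.05], [1.19, 17.81], [1.19, 15.04]] [[-15.29, 3.86], [17.62, 3.88]]
[199 196 196 194 194 177 116  97  83  74  76  78] [101 100 100 101 100 101 107 125 161 192 196 196 190 160 103] [195 194 193 193 193 178 122 103 100 100 100 100 100  97  93  87  82  80
  80  81  83  84  91 123 169 196 199 198 196 195]
[198 196 195 195 178 118 103  96  82  76] [102 102 103 110 144 182 196 197 198 196] [198 196 195 194 194 187 157 111 102 102 102 102  98  93  87  83  82  83
  84  86  92 125 173 197 199 198 197 195 195 197]
```

```bash
python3 - <<'E'
from rel import *
for _ in range(3): print(np.array(eyes.camera_params("wrist")["mount"]).round(4).tolist(), np.array(eyes.camera_params("wrist")["intrinsics"]).round(2).tolist())
for _ in range(3): s=sensors.state(); print(s["ee_pos"],s["eef_rot"])
E
```

```text
[[1.0, 0.0005, -0.0008, 0.0012], [0.0009, -0.3182, 0.948, -0.1557], [0.0002, -0.948, -0.3182, 0.0828], [0.0, 0.0, 0.0, 1.0]] [[309.0, 0.0, 322.16], [0.0, 309.0, 201.22], [0.0, 0.0, 1.0]]
[[1.0, 0.0005, -0.0008, 0.0012], [0.0009, -0.3182, 0.948, -0.1557], [0.0002, -0.948, -0.3182, 0.0828], [0.0, 0.0, 0.0, 1.0]] [[309.0, 0.0, 322.16], [0.0, 309.0, 201.22], [0.0, 0.0, 1.0]]
[[1.0, 0.0005, -0.0008, 0.0012], [0.0009, -0.3182, 0.948, -0.1557], [0.0002, -0.948, -0.3182, 0.0828], [0.0, 0.0, 0.0, 1.0]] [[309.0, 0.0, 322.16], [0.0, 309.0, 201.22], [0.0, 0.0, 1.0]]
[ 0.48324038 -0.17598997  0.1622865 ] [-0.59462056  0.5953184   0.38236423 -0.38186384]
[ 0.48324038 -0.17598997  0.1622865 ] [-0.59462056  0.5953184   0.38236423 -0.38186384]
[ 0.48324038 -0.17598997  0.1622865 ] [-0.59462056  0.5953184   0.38236423 -0.38186384]
```

>>> {"name": "play_rows", "arguments": {"moves": [[1, [-0.0021, 0, 0.0036], 0], [1, [0, 0.02, 0], 0], [1, [0, 0.016, 0], 0], [1, [0, 0.008, 0], 0], [1, [0, 0, 0], 0], [1, [0, 0, 0], 0], [1, [0, 0, 0], 0]]}}

```text
t: 19.2
ee_pos: [0.4792, -0.1765, 0.1184]
eef_rot: [-0.595, 0.595, 0.382, -0.382]
ft_force: [0.3, -0.3, 0.4]
finger_gap: 0.0081
```

```bash
cat > near.py <<'E'
from rel import *
import sys
s=sensors.state(); im=eyes.camera("wrist"); g=cv2.cvtColor(im,cv2.COLOR_RGB2GRAY).astype(float)
cv2.imwrite("pics/%s.png"%sys.argv[1],im[:,:,::-1]); print(s["ee_pos"],s["finger_gap"],s["ft_force"])
h=s["ee_pos"][2]-.09; print("h",h,"rows of slot end/plate edge if aligned")
print("cols r190-235"); 
for r in range(176,238,3): print(r,g[r,290:356:3].astype(int).tolist())
E
python3 near.py w12
```

```text
[ 0.47922896 -0.17646563  0.11841897] 0.008053725565760632 [ 0.25594013 -0.30193847  0.44283477]
h 0.028418973031436034 rows of slot end/plate edge if aligned
cols r190-235
176 [199, 196, 199, 199, 197, 194, 195, 201, 201, 200, 199, 201, 199, 197, 201, 200, 201, 203, 201, 200, 196, 196]
179 [199, 196, 197, 197, 197, 193, 194, 200, 202, 201, 199, 200, 199, 197, 201, 200, 201, 203, 200, 200, 197, 196]
182 [199, 197, 199, 197, 196, 194, 193, 200, 201, 200, 199, 201, 198, 196, 202, 201, 200, 202, 199, 199, 197, 196]
185 [200, 197, 198, 197, 196, 194, 194, 201, 201, 200, 200, 201, 199, 198, 201, 200, 201, 203, 200, 200, 196, 196]
188 [200, 197, 198, 197, 196, 193, 194, 200, 200, 200, 198, 199, 198, 198, 201, 201, 199, 202, 198, 199, 195, 197]
191 [200, 196, 199, 197, 195, 194, 193, 199, 200, 200, 198, 200, 197, 196, 200, 200, 200, 202, 199, 200, 194, 196]
194 [200, 196, 198, 198, 197, 193, 194, 199, 201, 199, 198, 200, 197, 196, 200, 199, 201, 201, 198, 200, 193, 197]
197 [199, 195, 198, 197, 196, 194, 193, 199, 199, 200, 198, 200, 197, 195, 202, 198, 198, 201, 197, 199, 194, 196]
200 [19
[... 741 characters left out ...]
, 73, 114, 198, 199, 199, 194, 197, 198, 197, 194]
221 [145, 143, 168, 198, 198, 195, 194, 199, 190, 75, 82, 84, 70, 116, 197, 200, 199, 195, 196, 199, 197, 194]
224 [143, 145, 143, 196, 198, 195, 193, 190, 172, 98, 94, 79, 77, 107, 181, 199, 198, 194, 196, 198, 196, 194]
227 [144, 145, 140, 172, 198, 196, 194, 172, 97, 99, 97, 83, 76, 77, 91, 195, 199, 194, 198, 197, 196, 194]
230 [145, 143, 141, 145, 196, 195, 193, 177, 98, 94, 89, 84, 89, 77, 91, 197, 198, 193, 197, 199, 197, 194]
233 [144, 145, 141, 141, 165, 195, 175, 110, 61, 58, 58, 58, 59, 60, 64, 150, 196, 194, 197, 199, 194, 194]
236 [145, 144, 141, 141, 140, 109, 56, 60, 58, 54, 58, 60, 60, 59, 65, 61, 75, 176, 196, 197, 196, 194]
```

```bash
cat > al.py <<'E'
from rel import *
import sys
g=cv2.imread("pics/%s.png"%sys.argv[1],0).astype(float); h=float(sys.argv[2]); yb=-.0043
def edge(p,lv,up):  # first crossing subpixel
    for i in range(len(p)-1):
        if (p[i]>lv>=p[i+1]) if not up else (p[i]<lv<=p[i+1]): return i+(p[i]-lv)/(p[i]-p[i+1])
    return np.nan
c0=322
r=205+edge(g[205:232,319:326].mean(1),138,False); row=g[int(r)+4:int(r)+8].mean(0)
L=305+edge(row[305:322],138,False); Rr=322+edge(row[322:345],138,True)
fl=[ (c,222+edge(g[222:245,c],128,False)) for c in (302,306,340,344)]
print("slot end row",r,"cols",L,Rr,"flange",np.round(fl,1))
from scipy.optimize import least_squares
P=[]; 
for rr in (248,250,252,254):
    a=285+edge(g[rr,285:310],105,False) if g[rr,285]>150 else None; b=340+edge(g[rr,340:370],128,True); P.append((b,rr))
P+= [(c,v) for c,v in fl if v==v]
Q=np.array([hit(p,yb)[[0,2]] for p in P]); 
f=least_squares(lambda q:np.hypot(Q[:,0]-q[0],Q[:,1]-q[1])-q[2],[0,-2,18]); print("stud x,z,R",f.x.round(2),f.fun.round(2))
e=hit((L,r),h),hit((Rr,r),h); print("slot x",(e[0][0]+e[1][0])/2,"width",e[1][0]-e[0][0],"slot z",e[0][2]-14.5)
E
python3 al.py w12 .0284; python3 - <<'E'
import cv2
g=cv2.imread("pics/w12.png",0);print(g[227:256:3,284:306].tolist());print(g[227:256:3,338:360].tolist())
E
```

```text
slot end row 214.33986928104576 cols 315.306338028169 329.43333333333334 flange [[302.  237.1]
 [306.  235.1]
 [340.  236.3]
 [344.  239. ]]
stud x,z,R [ 0.9  -3.29 18.22] [-0.14  0.02  0.12 -0.06  0.07 -0.09  0.    0.06]
slot x 1.2220543507679058 width 9.007758826449066 slot z -2.3437136365585545
[[143, 144, 146, 145, 142, 140, 143, 145, 144, 144, 143, 139, 140, 140, 146, 172, 195, 198, 198, 197, 196, 195], [142, 141, 144, 144, 142, 142, 145, 146, 143, 143, 141, 142, 140, 140, 140, 144, 162, 188, 195, 195, 196, 194], [142, 143, 144, 144, 142, 143, 144, 145, 144, 144, 142, 141, 140, 140, 141, 141, 144, 148, 165, 187, 195, 195], [143, 145, 143, 145, 143, 144, 144, 144, 144, 143, 142, 140, 141, 139, 140, 140, 146, 145, 140, 132, 130, 108], [142, 143, 144, 144, 143, 141, 143, 143, 144, 143, 143, 141, 141, 139, 136, 116, 90, 82, 63, 58, 58, 59], [139, 143, 143, 143, 141, 141, 143, 143, 144, 142, 142, 137, 120, 84, 57, 54, 59, 59, 55, 53, 55, 56], [142, 141, 142, 144, 142, 142, 142, 144, 144, 142, 130, 96, 59, 54, 55, 50, 55, 52, 57, 53, 56, 54], [142, 143, 142, 144, 142, 143, 142, 141, 1
[... 601 characters left out ...]
8, 176, 187, 193, 195, 197, 198, 197, 197, 197, 195, 194, 193, 193, 194, 197, 198, 196, 195, 193], [64, 62, 64, 61, 65, 86, 126, 164, 184, 195, 196, 194, 194, 194, 193, 193, 194, 194, 194, 195, 195, 193], [62, 60, 58, 59, 58, 64, 60, 64, 67, 102, 157, 191, 194, 193, 192, 192, 194, 197, 196, 197, 195, 193], [60, 60, 57, 61, 58, 58, 62, 61, 61, 59, 70, 100, 157, 189, 192, 193, 194, 196, 196, 196, 195, 192], [94, 91, 90, 92, 90, 85, 70, 61, 58, 62, 62, 62, 70, 120, 168, 189, 195, 196, 196, 196, 193, 192], [95, 94, 92, 97, 94, 92, 80, 62, 60, 59, 61, 61, 61, 62, 78, 135, 183, 195, 196, 195, 194, 190], [90, 95, 95, 94, 96, 95, 86, 68, 62, 57, 57, 59, 61, 60, 59, 78, 146, 191, 195, 195, 193, 190]]
```

>>> {"name": "play_rows", "arguments": {"moves": [[1, [0.0002, 0, 0.0009], 0], [1, [0, 0.005, 0], 0], [1, [0, 0.005, 0], 0], [1, [0, 0.005, 0], 0], [1, [0, 0.003, 0], 0], [1, [0, 0.002, 0], 0], [1, [0, 0, 0], 0]]}}

```text
t: 19.95
ee_pos: [0.478, -0.1757, 0.0973]
eef_rot: [0.595, -0.595, -0.382, 0.382]
ft_force: [0.5, -0.2, -1.1]
finger_gap: 0.0082
```

>>> {"name": "play_rows", "arguments": {"moves": [[1, [0, 0.0015, 0], 0], [1, [0, 0.0015, 0], 0], [1, [0, 0, 0], 0]]}}

```text
t: 20.25
ee_pos: [0.4779, -0.1758, 0.0944]
eef_rot: [0.595, -0.595, -0.382, 0.382]
ft_force: [-0.3, -0.2, -1.3]
finger_gap: 0.0083
```

>>> {"name": "play_rows", "arguments": {"moves": [[1, [0, 0.0015, 0], 0], [1, [0, 0.0015, 0], 0], [1, [0, 0, 0], 0]]}}

```text
t: 20.55
ee_pos: [0.478, -0.1758, 0.0916]
eef_rot: [-0.595, 0.595, 0.382, -0.382]
ft_force: [-0.8, -0.0, 2.6]
finger_gap: 0.008
```

>>> {"name": "play_rows", "arguments": {"moves": [[1, [0, 0.0015, 0], 0], [1, [0, 0.0015, 0], 0], [1, [0, 0, 0], 0]]}}

```text
t: 20.85
ee_pos: [0.478, -0.1758, 0.0885]
eef_rot: [-0.595, 0.595, 0.382, -0.382]
ft_force: [-1.2, 0.2, 3.9]
finger_gap: 0.0081
```

>>> {"name": "play_rows", "arguments": {"moves": [[1, [0, 0.0015, 0], 0], [1, [0, 0.001, 0], 0], [1, [0, 0, 0], 0]]}}

```text
t: 21.15
ee_pos: [0.478, -0.1758, 0.086]
eef_rot: [-0.595, 0.595, 0.382, -0.382]
ft_force: [-0.8, -0.1, 4.3]
finger_gap: 0.008
```

>>> {"name": "play_rows", "arguments": {"moves": [[1, [0, 0.001, 0], 0], [1, [0, 0.001, 0], 0], [1, [0, 0, 0], 0]]}}

```text
t: 21.45
ee_pos: [0.4781, -0.1758, 0.0856]
eef_rot: [-0.595, 0.595, 0.382, -0.382]
ft_force: [-7.7, 2.7, 21.3]
finger_gap: 0.0076
```

>>> {"name": "play_rows", "arguments": {"moves": [[1, [0, -0.0006, 0], 0], [1, [0, 0, 0], 5], [1, [0, 0, 0], 8], [1, [0, 0, 0], 8], [1, [0, 0, 0], 8], [1, [0, 0, 0], 8]]}}

```text
t: 22.05
ee_pos: [0.4793, -0.176, 0.0856]
eef_rot: [-0.685, 0.686, 0.173, -0.171]
ft_force: [2.3, 0.8, 7.3]
finger_gap: 0.0083
```

>>> {"name": "play_rows", "arguments": {"moves": [[1, [0, 0, 0], 8], [1, [0, 0, 0], 8], [1, [0, 0, 0], 8], [1, [0, 0, 0], 8], [1, [0, 0, 0], 8], [1, [0, 0, 0], 8], [1, [0, 0, 0], 4], [1, [0, 0, 0], 0]]}}

```text
t: 22.85
ee_pos: [0.4809, -0.1757, 0.0858]
eef_rot: [0.692, -0.692, 0.143, -0.147]
ft_force: [7.2, 0.2, 2.9]
finger_gap: 0.0084
```

```bash
python3 - <<'E'
from h import *
plan([.48,-.176,.0856],-.43); s=sensors.state(); print(s["ft_force"],s["ft_torque"],s["finger_gap"])
E
```

```text
at [ 0.4809 -0.1757  0.0858] heading -23.67 down [ 6.e-03 -9.e-04 -1.e+00] q [ 0.57  0.19 -0.33  1.94  0.07  1.02 -0.21]
shift mm [-0.7  0.2 -0.6] rows 1
turn deg 0.97 (+ = clockwise), alt -179.03
[7.18314873 0.15734989 2.8504979 ] [-0.00399469 -1.79536458  0.10261328] 0.00837493971108807
```

>>> {"name": "play_rows", "arguments": {"moves": [[1, [0, 0.0006, 0], 2], [1, [0, 0, 0], 2], [1, [0, 0, 0], 0], [1, [0, 0, 0], 0]]}}

```text
t: 23.25
ee_pos: [0.4815, -0.1761, 0.0858]
eef_rot: [0.687, -0.687, 0.166, -0.171]
ft_force: [7.9, -0.3, 5.7]
finger_gap: 0.0081
```

```bash
python3 - <<'E'
from h import *
plan([.48,-.176,.0856],-.43); s=sensors.state(); print(s["ft_force"],s["ft_torque"],s["finger_gap"])
E
```

```text
at [ 0.4815 -0.1761  0.0858] heading -27.53 down [ 0.0072 -0.0015 -1.    ] q [ 0.56  0.19 -0.33  1.94  0.07  1.01 -0.28]
shift mm [-1.4  0.2 -0.6] rows 1
turn deg -2.89 (+ = clockwise), alt 177.11
[ 7.88284827 -0.31155848  5.73602465] [-0.15357119 -1.91832326  0.14884107] 0.008073755715417436
```

>>> {"name": "play_rows", "arguments": {"moves": [[0.8, [0, 0, 0], 0], [0.6, [0, 0, 0], 0], [0.5, [0, 0, 0], 0], [0.5, [0, 0, 0], 0], [0.5, [0, -0.02, 0], 0], [0.5, [0, -0.04, 0], 0], [0.5, [0, -0.04, 0], 0], [0.5, [0, 0, 0], 0]]}}

```text
t: 24.05
ee_pos: [0.4804, -0.1765, 0.1891]
eef_rot: [-0.686, 0.687, -0.166, 0.171]
ft_force: [0.6, -0.6, 0.5]
finger_gap: 0.0425
```

>>> {"name": "play_rows", "arguments": {"moves": [[0.5, [0, 0, 0], 0], [0.5, [0, 0, 0], 0], [0.5, [0, 0, 0], 0]]}}

```text
t: 24.35
ee_pos: [0.4771, -0.1756, 0.1826]
eef_rot: [0.687, -0.687, 0.169, -0.168]
ft_force: [-0.1, -0.3, 0.1]
finger_gap: 0.0426
```

```bash
python3 - <<'E'
from h import *
plan([.484,-.176,.2],-.43); im=eyes.camera("wrist"); cv2.imwrite("pics/w13.png",im[:,:,::-1]); K,W=cam("wrist")
for d in models.trace("wrist","stud")[:5]:
    r=d["region"]; print(round(d["p"],2),d["at"],r.sum(),cv2.minAreaRect(np.argwhere(r)[:,::-1].astype(np.float32)),ray(K,W,d["at"],.1).round(4))
cv2.imwrite("pics/w13c.png",cv2.resize(np.clip(im[:300,100:500,::-1].astype(float)*1.6,0,255).astype(np.uint8),(800,600),interpolation=cv2.INTER_CUBIC))
E
```

```text
at [ 0.4771 -0.1756  0.1826] heading -27.57 down [-2.3e-03  9.0e-04 -1.0e+00] q [ 0.58  0.09 -0.33  1.84  0.03  1.22 -0.24]
shift mm [  6.3 -17.4   2.8] rows 1
turn deg -2.94 (+ = clockwise), alt 177.06
0.64 [328.7, 206.8] 1500 ((329.85260009765625, 204.85670471191406), (45.90714645385742, 42.274532318115234), 50.52754211425781) [ 0.48   -0.1794  0.1   ]
```

View pics/w13c.png

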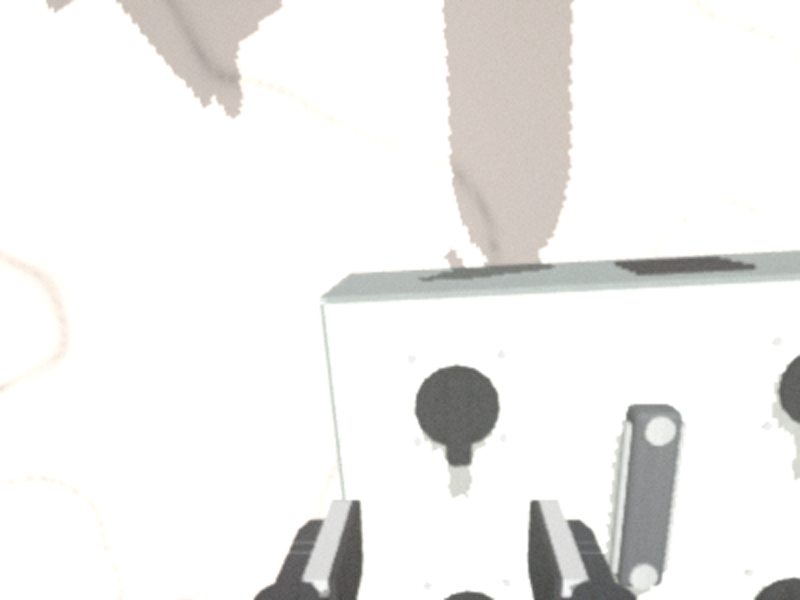

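>>> {"name": "play_rows", "arguments": {"moves": [[0.5, [0, -0.02, 0], -7.7], [0.5, [0, -0.03, 0], -7.7], [0.5, [0, -0.03, 0], -7.7], [0.5, [0, 0, 0], -7.7], [0.5, [0, 0, 0], -7.6], [0.5, [0.003, 0, 0.0374], 0], [0.5, [0.003, 0, 0.0374], 0], [0.5, [0.003, 0, 0.0374], 0]]}}

```text
t: 25.25
ee_pos: [0.4652, -0.0627, 0.2634]
eef_rot: [0.704, -0.704, -0.066, 0.067]
ft_force: [1.1, 0.3, 1.0]
finger_gap: 0.0424
```

>>> {"name": "play_rows", "arguments": {"moves": [[0.65, [0.003, 0, 0.0374], 0], [0.65, [0.003, 0, 0.0374], 0], [0.65, [0.003, 0, 0.0374], 0], [0.65, [0.003, 0, 0.0374], 0], [0.65, [0.003, 0, 0.0374], 0], [0.65, [0.003, 0, 0.0374], 0], [0.65, [0, 0, 0], 0], [0.65, [0, 0, 0], 0]]}}

```text
t: 26.05
ee_pos: [0.4409, 0.1603, 0.2636]
eef_rot: [-0.704, 0.704, 0.067, -0.068]
ft_force: [1.4, -1.3, -0.1]
finger_gap: 0.0299
```

```bash
python3 - <<'E'
from h import *
plan([.4337,.2351,.0985],.189); print(sensors.state()["finger_gap"])
E
```

```text
at [0.4409 0.1603 0.2636] heading 10.94 down [-8.e-04 -2.e-04 -1.e+00] q [ 0.29 -0.03 -0.71  1.78 -0.02  1.38 -0.22]
shift mm [  7.3 165.1  74.8] rows 5
turn deg 0.11 (+ = clockwise), alt -179.89
0.029903767094719327
```

>>> {"name": "play_rows", "arguments": {"moves": [[0.65, [0.0035, 0, 0.037], 0], [0.65, [0.0038, 0, 0.038], 0], [0.65, [0, 0.03, 0], 0], [0.65, [0, 0.04, 0], 0], [0.65, [0, 0.03, 0], 0], [0.65, [0, 0, 0], 0], [0.65, [0, 0, 0], 0]]}}

```text
t: 26.75
ee_pos: [0.4347, 0.234, 0.1645]
eef_rot: [-0.704, 0.704, 0.066, -0.067]
ft_force: [0.6, -0.3, 0.3]
finger_gap: 0.0297
```

```bash
python3 - <<'E'
from h import *
plan([.4337,.2351,.0985],.189); im=eyes.camera("wrist"); K,W=cam("wrist"); g=cv2.cvtColor(im,cv2.COLOR_RGB2GRAY); cv2.imwrite("pics/w14.png",im[:,:,::-1])
print(g[190:235:8,290:356:3].tolist(), proj(K,W,[.4337,.2351,.125]), proj(K,W,[.4337-.187*.03,.2351+.98*.03,.125]))
E
```

```text
at [0.4347 0.234  0.1645] heading 10.75 down [-8.e-04 -2.e-04 -1.e+00] q [ 0.18  0.12 -0.8   1.87  0.09  1.19 -0.47]
shift mm [-0.7 66.   1.2] rows 2
turn deg -0.08 (+ = clockwise), alt 179.92
[[158, 161, 160, 161, 158, 158, 158, 158, 152, 203, 219, 224, 219, 167, 154, 147, 144, 148, 154, 153, 154, 153], [158, 158, 160, 159, 157, 158, 158, 157, 151, 201, 218, 224, 220, 162, 156, 156, 151, 143, 142, 149, 152, 152], [158, 158, 157, 157, 156, 158, 157, 157, 152, 199, 218, 223, 218, 163, 156, 154, 153, 149, 140, 137, 148, 150], [155, 156, 157, 156, 156, 156, 157, 156, 151, 199, 217, 223, 218, 161, 155, 154, 154, 153, 147, 138, 138, 143], [155, 156, 155, 156, 154, 155, 155, 155, 148, 198, 216, 222, 216, 160, 154, 154, 152, 153, 151, 149, 147, 146], [154, 156, 155, 153, 154, 153, 155, 153, 152, 198, 216, 221, 216, 158, 152, 152, 152, 150, 151, 150, 150, 151]] [[320.17361224 224.22037041]] [[320.05607455 182.05755338]]
```

Bar is at col ~322, under the tool as expected. Descend and grip.

>>> {"name": "play_rows", "arguments": {"moves": [[0.65, [0, 0.02, 0], 0], [0.65, [0, 0.02, 0], 0], [0.65, [0, 0.016, 0], 0], [0.65, [0, 0.01, 0], 0], [0.65, [0, 0, 0], 0], [1, [0, 0, 0], 0], [1, [0, 0, 0], 0], [1, [0, 0, 0], 0]], "force": 40}}

```text
t: 27.6
ee_pos: [0.4351, 0.2353, 0.0994]
eef_rot: [0.704, -0.704, -0.067, 0.066]
ft_force: [-1.2, -0.5, 6.5]
finger_gap: 0.0084
```

>>> {"name": "play_rows", "arguments": {"moves": [[1, [0.005, 0, 0], 0], [1, [0.015, 0, 0], 0], [1, [0.016, 0, 0], 0], [1, [0.016, 0, 0], 0], [1, [0.016, 0, 0], 0], [1, [0.016, 0, 0], 0], [1, [0.016, 0, 0], 0], [1, [0.016, 0, 0], 0]]}}

```text
t: 28.4
ee_pos: [0.5494, 0.2573, 0.0994]
eef_rot: [0.704, -0.704, -0.067, 0.066]
ft_force: [-2.3, -0.1, 8.6]
finger_gap: 0.0088
```

>>> {"name": "play_rows", "arguments": {"moves": [[1, [0.01, 0, 0], 0], [1, [0.004, 0, 0], 0], [1, [0.002, 0, 0], 0], [1, [0, 0, 0], 0], [1, [0, 0, 0], 0]]}}

```text
t: 28.9
ee_pos: [0.5614, 0.2595, 0.0994]
eef_rot: [-0.703, 0.705, 0.065, -0.068]
ft_force: [-15.5, -5.6, 17.6]
finger_gap: 0.0084
```

>>> {"name": "play_rows", "arguments": {"moves": [[1, [-0.002, 0, 0], 0], [0.65, [0, 0, 0], 0], [0.65, [0, 0, 0], 0], [0.65, [0, 0, 0], 0], [0.65, [0, -0.02, 0], 0], [0.65, [0, -0.04, 0], 0], [0.65, [0, -0.05, 0], 0], [0.65, [0, -0.05, 0], 0]]}}

```text
t: 29.7
ee_pos: [0.5617, 0.2591, 0.2595]
eef_rot: [0.704, -0.704, -0.066, 0.067]
ft_force: [1.0, 1.1, 1.2]
finger_gap: 0.03
```

>>> {"name": "play_rows", "arguments": {"moves": [[0.65, [-0.008, 0, -0.039], 0], [0.65, [-0.008, 0, -0.039], 0], [0.65, [-0.008, 0, -0.039], 0], [0.65, [-0.008, 0, -0.039], 0], [0.65, [-0.008, 0, -0.039], 0], [0.65, [-0.008, 0, -0.039], 0], [0.65, [-0.008, 0, -0.039], 0], [0.65, [-0.008, 0, -0.039], 0]]}}

```text
t: 30.5
ee_pos: [0.5576, -0.0608, 0.2582]
eef_rot: [-0.704, 0.704, 0.067, -0.067]
ft_force: [0.1, 0.4, 0.8]
finger_gap: 0.0296
```

>>> {"name": "play_rows", "arguments": {"moves": [[0.65, [-0.008, 0, -0.039], 0], [0.65, [-0.008, 0, -0.039], 0], [0.65, [-0.008, 0, -0.039], 0], [0.65, [-0.008, 0, -0.039], 0], [0.65, [0, 0, 0], 0], [0.65, [0, 0, 0], 0], [0.65, [0, 0, 0], 0]]}}

```text
t: 31.2
ee_pos: [0.5559, -0.217, 0.2581]
eef_rot: [0.704, -0.704, -0.067, 0.067]
ft_force: [-0.0, 0.2, -0.2]
finger_gap: 0.03
```

```bash
python3 - <<'E'
from h import *
plan([.48,-.18,.3],-.43); im=eyes.camera("wrist"); cv2.imwrite("pics/w15.png",im[:,:,::-1]); K,W=cam("wrist")
g=cv2.cvtColor(im,cv2.COLOR_RGB2GRAY); T=tool()
c,s=np.cos(-.43),np.sin(-.43); C=np.array([.529,-.257])
for a,b in((-75,55),(75,55),(-75,-55),(75,-55)):
  p=np.array([C[0]+(c*a-s*b)/1e3,C[1]+(s*a+c*b)/1e3,.1]); u,v=proj(K,W,p)[0].astype(int); print((a,b),p.round(3),u,v,end=" ")
  if 40<u<600 and 40<v<360:
    w=((g[v-32:v+32,u-32:u+32]<85)*255).astype(np.uint8); n,l,st,ce=cv2.connectedComponentsWithStats(w); i=1+st[1:,4].argmax(); m=cv2.moments((l==i).astype(np.uint8),True)
    print("area",st[i,4],"bbox",st[i,:4]+[u-32,v-32,0,0],"c",ce[i]+[u-32,v-32],"axis deg",np.degrees(.5*np.arctan2(2*m["mu11"],m["mu20"]-m["mu02"])),ray(K,W,ce[i]+[u-32,v-32],.1).round(4))
  else: print()
side=eyes.camera("side")
for cn,n in(("side","top_drawer_handle"),):
  for d in models.trace(cn,n)[:1]: ys,xs=np.where(d["region"]); print(cn,n,d["p"],d["at"],xs.min(),xs.max(),ys.min(),ys.max())
E
```

```text
at [ 0.5559 -0.217   0.2581] heading 10.92 down [ 2.e-04  7.e-04 -1.e+00] q [ 0.71  0.25 -0.5   1.52  0.12  1.41  0.4 ]
shift mm [-67.6 -41.9  50.7] rows 2
turn deg 35.56 (+ = clockwise), alt -144.44
(-75, 55) [ 0.484 -0.176  0.1  ] 258 128 area 982 bbox [239 112  34  36] c [255.09572301 129.76782077] axis deg -63.341142109230454 [ 0.4803 -0.1775  0.1   ]
(75, 55) [ 0.62  -0.238  0.1  ] 376 211 area 780 bbox [358 196  32  34] c [373.32307692 210.84615385] axis deg -53.2024828670851 [ 0.6165 -0.2387  0.1   ]
(-75, -55) [ 0.438 -0.276  0.1  ] 205 212 area 831 bbox [188 197  33  36] c [203.12755716 213.20577617] axis deg -48.09003190965986 [ 0.4357 -0.2765  0.1   ]
(75, -55) [ 0.574 -0.338  0.1  ] 317 282 area 683 bbox [302 268  29  35] c [314.89019034 282.55783309] axis deg -61.57111014954764 [ 0.5708 -0.3391  0.1   ]
side top_drawer_handle 0.9 [245.2, 262.9] 238 263 219 306
```

```bash
cat > sf.py <<'E'
from h import *
from scipy.optimize import minimize
import sys
K,W=cam("wrist"); g=cv2.imread("pics/w15.png",0)
t=np.linspace(0,2*np.pi,40); fl=np.r_[np.c_[18*np.cos(t),18*np.sin(t),0*t],np.c_[18*np.cos(t),18*np.sin(t),0*t+4]]/1e3
wg=np.array([[x,y,z] for x in(-18,18) for y in(-5,5) for z in(4,24)])/1e3
def ren(p,o,s=6):
    m=np.zeros((70*s,70*s),np.uint8); c,q=np.cos(p[2]),np.sin(p[2])
    for b in(fl,wg):
        P=np.c_[p[0]+c*b[:,0]-q*b[:,1],p[1]+q*b[:,0]+c*b[:,1],p[3]+b[:,2]]
        cv2.fillConvexPoly(m,cv2.convexHull(((proj(K,W,P)-o+.5)*s).astype(np.int32)),1)
    return cv2.resize(m.astype(np.float32),(70,70),interpolation=cv2.INTER_AREA)
for u,v,w in((255,130,(.4803,-.1775)),(373,211,(.6165,-.2387)),(203,213,(.4357,-.2765)),(315,283,(.5708,-.3391))):
    o=np.array([u-35,v-35]); c=g[o[1]:o[1]+70,o[0]:o[0]+70].astype(np.float32); a=np.clip((135-c)/75,0,1)
    n,l=cv2.connectedComponents((a>.3).astype(np.uint8)); k=l[35,35]; a=a*(cv2.dilate((l==k).astype(np.uint8),np.ones((3,3)))>0)
    best=min((minimize(lambda p:np.abs(ren(p,o)-a).sum(),[*w,y,.0935],method="Nelder-Mead",options=dict(initial_simplex=np.array([[*w,y,.0935]]+[np.add([*w,y,.0935],d) for d in np.diag([.004,.004,.15,.004])]))) for y in(.8,1.1,1.4)),key=lambda r:r.fun)
    print(best.x[:2].round(4),"yaw",round(np.degrees(best.x[2]),1),"z",best.x[3].round(4),best.fun.round(1),a.sum().round())
E
python3 sf.py
```

```text
[ 0.4769 -0.1802] yaw 63.9 z 0.0757 61.9 986.0
[ 0.6231 -0.2466] yaw 63.1 z 0.071 43.6 795.0
[ 0.4286 -0.2865] yaw 65.1 z 0.0724 37.0 850.0
[ 0.5742 -0.3539] yaw 63.8 z 0.0708 27.6 707.0
```

>>> {"name": "play_rows", "arguments": {"moves": [[0.65, [0.0225, 0, 0.0317], 0], [0.65, [0.0225, 0, 0.0317], 0], [0.65, [0.0225, 0, 0.0317], 0], [0.65, [0, 0, 0], 0], [0.65, [0, 0, 0], 0], [0.65, [0, 0, 0], 0]]}}

```text
t: 31.95
ee_pos: [0.6038, -0.113, 0.258]
eef_rot: [-0.704, 0.704, 0.066, -0.067]
ft_force: [-0.6, 0.3, 0.3]
finger_gap: 0.0301
```

```bash
python3 - <<'E'
from h import *
plan([.604,-.111,.258]); im=eyes.camera("wrist"); cv2.imwrite("pics/w16.png",im[:,:,::-1]); s=open("sf.py").read().replace("w15","w16")
for d in models.trace("wrist","stud")[:3]: print(d["p"],d["at"])
g=cv2.cvtColor(im,cv2.COLOR_RGB2GRAY); w=((g<85)*255).astype(np.uint8); n,l,st,ce=cv2.connectedComponentsWithStats(w)
for i in range(1,n):
  if 500<st[i,4]<1300 and st[i,2]<45 and st[i,3]<45: print(st[i],ce[i])
g0=cv2.imread("pics/w15.png",0)
for t in(85,110,130): print(t,[int(((a[v-26:v+26,u-26:u+26])<t).sum()) for a,u,v in((g0,203,213),)])
E
```

```text
at [ 0.6038 -0.113   0.258 ] heading 10.8 down [-2.e-04 -7.e-04 -1.e+00] q [ 0.56  0.29 -0.56  1.47  0.16  1.42  0.18]
shift mm [0.6 0.  1.9] rows 1
0.63 [198.8, 221.2]
[185 201  33  35 819] [200.07448107 216.94017094]
[300 270  29  35 678] [313.03244838 284.86430678]
[141 272  33  35 699] [156.6509299 287.1130186]
85 [834]
110 [887]
130 [989]
```

```bash
python3 - <<'E'
from bench import job; print(job.sign_off())
E
```

```text
the job is handed in; nothing more can be done
None
```

The wing stud is in the empty slot and locked, the top drawer is shut again, and I handed the job in at about 32 s of the 70 s allowed. The sign-off gave no verdict.

**What I did**
- I pulled the top drawer out 130 mm to its stop and took the stud from its pocket. The two thumbscrews were not touched.
- I lined the tail up with the slot by wrist camera and pushed it in. The highest wrist force was about 21 N as the flange seated.
- I turned it clockwise to a heading about 93° from where it started, let go, then gripped the handle again and pushed the drawer shut.

**Last checks**
- **Stud:** its wing points within about 1° of the three locked studs. Seen from the same camera position as one of them, it has the same size and outline, so it has popped up like the others. It lies 1 to 2 mm from where the other three say the centre should be.
- **Drawer:** the arm's end position matches the shut position at the start, and the side camera sees the handle exactly where it began.
- **Gripper:** open and clear of everything.

**What failed or disagreed**
- **First handle grasp:** it closed above the bar. The shut fingertips turned out to sit about 12 mm behind the tool centre, not 22 mm ahead as stated. I found this by lowering them onto the bar (about 31 N of contact) and corrected for it.
- **Camera scale:** the wrist camera's scale was about 3% off and its mount calibration varied by 1 to 2 mm between readings, so I aligned the stud relative to the slot in the same picture.
- **Stud height:** one fit put the stud about 4 mm higher than its neighbours. The look from the matching position did not confirm that.
- **End of turn:** I felt no clear torque at the stop.
- **Not checked:** I did not look at the thumbscrews after shutting the drawer. I did not measure the other things on the bench at the end either.

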